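# Lock the break-room riser on its screws and stack the storage boxes on it

### The arm

A 6-joint arm with a two-finger parallel gripper is mounted at the origin on the work surface. World frame = base frame: x ahead of the robot, y to its left, z up, the work surface at z = 0. Lengths are in m, angles in degrees, forces in N, time in s.
With the tool pointing down it reaches from about 0.35 to 0.925 m from the base axis. Payload 6.4 kg.
Tool frame: the origin (TCP) lies on the centre line of the jaws, within the pads' length; the fingertips stand 22 mm ahead of it and the grasp point (between the pads) lies 3 mm ahead of it (arm.tips_ahead is the distance from the TCP to the fingertips, in m); x points along the fingers, y is the direction in which the jaws open and shut, and the axes are right-handed (so a half turn about x gives the same grasp; the last joint's range is limited). The gripper opens to 85 mm and grips with 20 to 120 N. Pads are 22 mm wide; open, the fingers measure 114 mm over their backs; the gripper's body (76 mm by 85 mm) begins 54 mm behind the grasp point. The pads swing forward as they close: fully open they stand 13 mm farther back than shut.
Start: joints at [-80.392, 14.043, 89.255, -0, 76.702, -9.975], TCP at [0.218, -0.612, 0.253] pointing down, gripper open.
Joint ranges: [-179.41, 179.41], [-58.25, 129.5], [7.25, 145.43], [-54.29, 234.29], [11.92, 165.04], [-157.13, 157.13]. Speed limits (degrees/s): [147.25, 147.25, 180, 180, 180, 180].

### API

Orientations are given as [roll, pitch, yaw] about the fixed x, y, z axes, in that order (R = Rz(yaw) Ry(pitch) Rx(roll)).
In Python, from cell import sensors, eyes, ticket, arm gives the robot as it stands.
- The arm moves only by the tool apply_moves, never from a script. Its argument "plan" is a list of rows, each a list of 3 entries, a list of its own where there are three numbers: the finger opening in mm, from 0 to 85.4, then the shift along the tool's x, y, z in mm, then the turn, a rotation vector about the tool's x, y, z in degrees. In form: [[grip, [x, y, z], [ax, ay, az]], ...]. A call has 1 to 10 rows; each row is the pose to reach, as a shift and turn from the pose measured when the call began, along the tool's axes at that moment; what a row does not reach only later rows make up. A row lasts 1/8 s, in which the tool goes at most 62.5 mm and 10.7 degrees, less where a joint would pass 70% of its speed; a pose out of reach is approached as far as the arm can. A call with a gripper value outside its range is refused whole. The fingers move at their own pace and stop on an object; "newtons" is the grip in N (left out, the last holds). Time passes only in rows, so rows that repeat a pose let the fingers close. It gives the time, the measured TCP pose, the force and the opening at its end, in the units of the state.
- sensors.read_state(): the state, without advancing time (a new reading comes with each control period).
- eyes.get_image(name): name is "scene" or "top" or "wrist"; returns the picture (400x640x3 uint8, red, green, blue); there is no depth.
- eyes.calibration(name): a dict with "intrinsics" (3x3 intrinsics, pixels), "world_from_camera" (4x4, takes a point from camera to world coordinates); the wrist camera has in their place "mount" (4x4, takes a point from camera to tool coordinates, whose origin is the TCP and whose axes are the tool frame's). Camera axes: x right, y up, looking along -z (the intrinsics and any distortion apply to the point x, -y, -z); pixel columns grow to the right and rows downward; lengths in m; the calibration is good to about 2 mm. A picture is of the moment at which its call begins: read the wrist's pose just before it. calibration takes no time and is no camera call.
- ticket.sign_off(): hands the job in, once; it reports no verdict.
The state is a dict: "time_s": time; "joint_positions": joint angles; "dq": joint speeds; "joint_torque": joint torques, N m; "eef_pos": TCP position; "orientation": TCP orientation; "ft_force": force on the tool from outside, world axes, zero at the start; "torque": the same for the moment, N m; "gripper_width": opening from 0.0 (shut) to 1.0 (fully open).
Only numpy, scipy, OpenCV 4.12 (cv2) and the standard library are available. Lean on these libraries where they do the work, as an engineer would, in place of code of your own. Each camera call takes 0.05 s, during which the arm holds its last target.

### The job

Fit the aluminium riser on the wooden base board: let its two keyholes down over the screw heads, then slide it along until it is fully home at the ends of the slots. Once it is locked, stack all the cream storage boxes that are there on its deck, largest at the bottom and smallest on top, each in line with the riser and centred so that its whole base is supported, and let go. Leave the mug, the soap bottle and the bowl alone.

Things in the scene. Friction and masses are not known exactly. Their poses are not given: they have to be found in the camera images.
- board: Dark wooden base board, 310 x 110 x 18 mm, fixed to the counter; origin at the centre of its underside, x along its length. Two steel screws stand up from its top on its centre line, at x = +90 and -90 mm: shank 8 mm thick and 6.5 mm tall under a round head 16 mm across and 4.5 mm thick (head top 11 mm above the board).
- screws_mid (a point): Point on the board's top face (18 mm above the counter) half-way between the two screws; same axes as the board.
- riser_mid (a point): Riser: bare aluminium stand, loose, 0.3 kg, 250 (x) x 70 (y) x 30 mm tall. Its middle 130 mm is an upside-down channel: flat deck, upright side walls at y = +-35 mm, good to grip across. Beyond it, at each end, a flat foot 4 mm thick, 60 mm long, with a keyhole right through. It fits the screws either way round. This point: its centre, 15 mm above its underside.
- riser_holes (a point): Point at the riser's underside half-way between its two keyholes' wide holes (riser x = +10 mm); the holes, 22 mm across with cut-off corners, lie at riser x = +100 and -80 mm, y = 0. It is over screws_mid when the heads can pass.
- riser_seats (a point): Point at the riser's underside (riser x = -10 mm), at screws_mid when fully home. From each wide hole a slot 11.5 mm wide runs to the riser's -x side, both the same way: with the screws in the holes the riser slides 20 mm towards its own +x until the shanks meet the slot ends, and the heads then overlap the feet.
- riser_deck (a point): Centre of the riser's deck top (130 x 70 mm, flat), 30 mm above its underside; axes of the riser.
- box_a_mid (a point): Centre (half-way up) of the largest storage box, closed, cream with a flat lid: 110 (x) x 60 (y) x 36 mm tall, 220 g give or take. May be absent.
- box_b_mid (a point): Centre (half-way up) of the second largest storage box, closed, cream with a flat lid: 92 (x) x 50 (y) x 34 mm tall, 170 g give or take. May be absent.
- box_c_mid (a point): Centre (half-way up) of the third largest storage box, closed, cream with a flat lid: 74 (x) x 40 (y) x 32 mm tall, 120 g give or take. May be absent.
- box_d_mid (a point): Centre (half-way up) of the smallest storage box, closed, cream with a flat lid: 56 (x) x 30 (y) x 30 mm tall, 80 g give or take. May be absent.
- mug: White mug, 80 mm across, 92 mm tall, a bystander; origin under its centre.
- soap: Clear soap bottle, 60 mm across, 150 mm tall, a bystander; origin under its centre.
- bowl: White bowl, 100 mm across, 50 mm tall, a bystander; origin under its centre.
Not all that is in view belongs to the job. What is shaped like the part that bears box_a_mid but orange, purple or turquoise is not meant.

How it is judged (in metres and radians):
On the way, in this order (a step that is already met when the one before it is completed fails the run):
1. the riser lies flat on the board with both screw heads up through its holes (horizontal distance between riser_holes and screws_mid below 0.007 m and z of riser_seats in the frame of screws_mid below 0.004 m and angle between riser_mid's own z axis and vertical below 0.04 rad and angle between the x axis of riser_mid and the x axis of screws_mid, either way round below 0.06 rad), for 0.1 s.
2. the riser is slid home and locked under the screw heads, before any box is on it (horizontal distance between riser_seats and screws_mid below 0.005 m and z of riser_seats in the frame of screws_mid below 0.004 m and angle between riser_mid's own z axis and vertical below 0.04 rad and angle between the x axis of riser_mid and the x axis of screws_mid, either way round below 0.06 rad and distance between each of box_a_mid, box_b_mid, box_c_mid, box_d_mid and riser_deck above 0.05 m), for 0.2 s.
At the end, for the whole second after the job is handed in: Riser flat on the board, shanks within 5 mm of the slot ends; all boxes present upright in one stack on its deck, smaller above larger, in line with it (0.2 rad), within 16 mm of the deck centre and 9 mm of the next size (13 or 16 mm if sizes lie between) (horizontal distance between riser_seats and screws_mid below 0.005 m and z of riser_seats in the frame of screws_mid below 0.004 m and angle between riser_mid's own z axis and vertical below 0.04 rad and angle between the x axis of riser_mid and the x axis of screws_mid, either way round below 0.06 rad and angle between each of box_a_mid, box_b_mid, box_c_mid, box_d_mid's own z axis and vertical below 0.15 rad and z of box_a_mid in the frame of riser_deck above 0.012 m and horizontal distance between each of box_a_mid, box_b_mid, box_c_mid, box_d_mid and riser_deck below 0.016 m and angle between the x axis of each of box_a_mid, box_b_mid, box_c_mid, box_d_mid and the x axis of riser_deck, either way round below 0.2 rad and z of box_b_mid in the frame of riser_deck above 0.011 m and z of box_b_mid in the frame of box_a_mid above 0.029 m and horizontal distance between box_b_mid and box_a_mid below 0.009 m and z of box_c_mid in the frame of riser_deck above 0.01 m and z of box_c_mid in the frame of box_a_mid above 0.028 m and horizontal distance between box_c_mid and box_a_mid below 0.013 m and z of box_c_mid in the frame of box_b_mid above 0.027 m and horizontal distance between box_c_mid and box_b_mid below 0.009 m and z of box_d_mid in the frame of riser_deck above 0.009 m and z of box_d_mid in the frame of box_a_mid above 0.027 m and horizontal distance between box_d_mid and box_a_mid below 0.016 m and z of box_d_mid in the frame of box_b_mid above 0.026 m and horizontal distance between box_d_mid and box_b_mid below 0.013 m and z of box_d_mid in the frame of box_c_mid above 0.025 m and horizontal distance between box_d_mid and box_c_mid below 0.009 m); the robot touches nothing.
It fails at once if the mug is moved by more than 3 cm (distance of mug from where it was at the start of the episode above 0.03 m).
It fails at once if the soap is moved by more than 3 cm (distance of soap from where it was at the start of the episode above 0.03 m).
It fails at once if the bowl is moved by more than 3 cm (distance of bowl from where it was at the start of the episode above 0.03 m).
Of box_a, box_b, box_c, box_d only 3 to 4 are there at a start; the rules pass over those that are not, and their reading is None.
At some moment in a run one of box_c, box_d may be knocked a few centimetres aside while the robot is not near it.
It also fails if it takes over 210 s, if anything falls off the work surface, if the arm or the gripper's body presses on something with over 40 N, if the wrist force passes 120 N, or if a joint passes its speed limit or range.

## Working session

There is one attempt and no reset: what is moved stays moved. The work goes in short steps, Python scripts to look and compute and a tool call to move; the robot and the scene stay as the last step left them, time stands still between calls to the robot, and variables do not carry over. Pictures are saved under pics/ and viewed, and the job is handed in when it is done.

Besides the shell and the picture viewer there is one more tool, called after "Emit:" by a JSON object that holds its "name" and its "arguments". apply_moves: Moves the arm, as the interface text tells. Its arguments: {"type":"object","properties":{"plan":{"type":"array","items":{"type":"array"}},"newtons":{"type":"number"}},"required":["plan"]}

```bash
ls; mkdir -p pics; python3 - <<'E'
from cell import sensors, eyes, ticket, arm
import cv2
s=sensors.read_state();print(s)
for n in ("scene","top","wrist"):
    im=eyes.get_image(n); cv2.imwrite(f"pics/{n}0.png",im[:,:,::-1]); print(n,eyes.calibration(n))
print(arm.tips_ahead,[a for a in dir(arm) if a[0]!='_'])
E
```

```text
pics
{'time_s': 0.0, 'joint_positions': array([-8.03912872e+01,  1.40871122e+01,  8.93266411e+01, -1.26358765e-03,
        7.67005393e+01, -9.97557240e+00]), 'dq': array([ 0.08413232,  0.0318216 , -0.05538817, -0.03785284, -0.09325149,
        0.03589487]), 'joint_torque': array([-1.14385737e-03, -4.29516220e+01, -3.26130903e+01, -2.21043201e-04,
        5.41959540e-03,  7.15385937e-06]), 'eef_pos': array([ 0.2177834 , -0.61187295,  0.25213063]), 'orientation': array([-99.35943006,  89.8857007 , 100.22514706]), 'ft_force': array([ 0.12527327,  0.15188937, -0.05609198]), 'torque': array([-0.01524635,  0.03770665,  0.01379148]), 'gripper_width': 0.9995396080764951}
scene {'intrinsics': array([[396.46662437,   0.        , 323.85749975],
       [  0.        , 396.46662437, 196.60450566],
       [  0.        ,   0.        ,   1.        ]]), 'world_from_camera': array([[-0.50937782, -0.71113881,  0.48457799,  1.1190502 ],
       [ 0.8603673 , -0.40947745,  0.30347377,  0.31762118],
       [-0.01738822,  0.57149787,  0.82041931,  1.08462045],
       [ 0.        ,  0.        ,  0.        ,  
[... 314 characters left out ...]
07, -0.09494808],
       [-0.0364895 ,  0.05050012,  0.99805724,  1.17140932],
       [ 0.        ,  0.        ,  0.        ,  1.        ]])}
wrist {'intrinsics': array([[281.58934334,   0.        , 317.99317339],
       [  0.        , 281.58934334, 195.91258208],
       [  0.        ,   0.        ,   1.        ]]), 'mount': array([[-8.18035624e-04,  2.97445537e-01, -9.54738437e-01,
        -1.20273593e-01],
       [ 9.99999637e-01,  4.72286045e-04, -7.09677043e-04,
         1.09928509e-03],
       [ 2.39819371e-04, -9.54738671e-01, -2.97445815e-01,
        -7.59664048e-02],
       [ 0.00000000e+00,  0.00000000e+00,  0.00000000e+00,
         1.00000000e+00]])}
0.022 ['IKError', 'tips_ahead']
```

View pics/scene0.png

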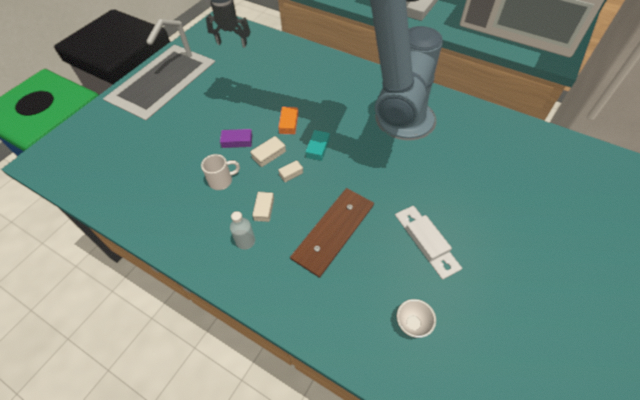

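View pics/top0.png

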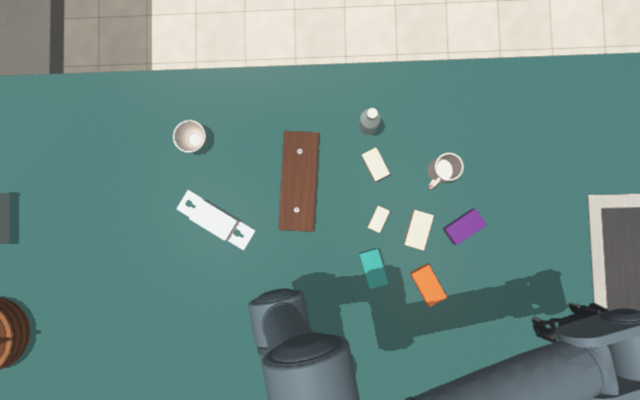

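View pics/wrist0.png

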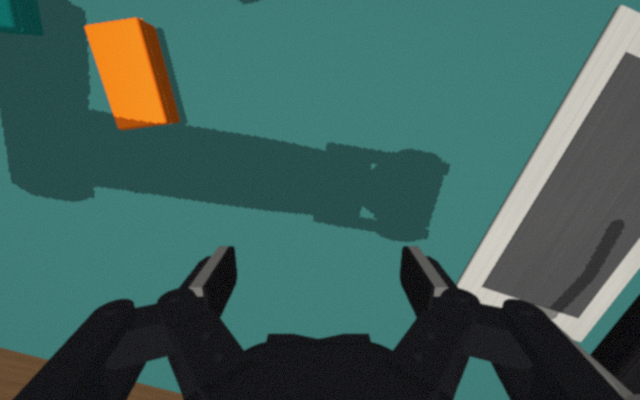

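Three cream boxes in the top view, at (375,164), (378,219) and (419,230). Look-alikes are the purple (465,227), orange (428,285) and turquoise (373,268) boxes, which aren't meant. The riser is the white-grey part at (216,220), with keyholes at (190,203) and (238,234). The board's screws are at (300,152) and (296,210), and the bowl (190,137), mug (447,168) and soap (371,120) are bystanders.

```bash
cat > h.py <<'E'
import numpy as np, cv2
from cell import sensors, eyes, ticket, arm
from scipy.spatial.transform import Rotation as Ro
def pose():
    s=sensors.read_state(); R=Ro.from_euler('xyz',s['orientation'],degrees=True).as_matrix()
    return s['eef_pos'],R,s
def cam(n):
    c=eyes.calibration(n); K=c['intrinsics']
    if n=='wrist':
        p,R,_=pose(); T=np.eye(4);T[:3,:3]=R;T[:3,3]=p; return K,T@c['mount']
    return K,c['world_from_camera']
def grab(n,name=None):
    C=cam(n); im=eyes.get_image(n)[:,:,::-1].copy()
    if name: cv2.imwrite('pics/'+name,im)
    return im,C
def ray(C,uv):
    K,T=C; uv=np.atleast_2d(np.asarray(uv,float))
    d=np.c_[(uv[:,0]-K[0,2])/K[0,0],-(uv[:,1]-K[1,2])/K[1,1],-np.ones(len(uv))]@T[:3,:3].T
    return T[:3,3],d
def onz(C,uv,z):
    o,d=ray(C,uv); t=(z-o[2])/d[:,2]; return o+d*t[:,None]
def proj(C,P):
    K,T=C; P=np.atleast_2d(P); q=(P-T[:3,3])@T[:3,:3]
    return np.c_[K[0,0]*q[:,0]/-q[:,2]+K[0,2],K[1,1]*-q[:,1]/-q[:,2]+K[1,2]]
def tri(C1,u1,C2,u2):
    o1,d1=ray(C1,u1);o2,d2=ray(C2,u2);d1=d1[0];d2=d2[0]
    A=np.c_[d1,-d2];s=np.linalg.lstsq(A,o2-o1,rcond=None)[0]
    a=o1+d1*s[0];b=o2+d2*s[1];return (a+b)/2,np.linalg.norm(a-b)
def go(target,zyaw=None,axis_down=True,jaw=None):
    """print shift/turn in tool axes to bring TCP to target with tool down, jaw direction deg (world)"""
    p,R,_=pose()
    x=np.array([0,0,-1.]); 
    if jaw is None: Rt=R
    else:
        best=None
        for k in (0,180):
            a=np.radians(jaw+k); y=np.array([np.cos(a),np.sin(a),0]); Rc=np.c_[x,y,np.cross(x,y)]
            ang=np.linalg.norm(Ro.from_matrix(R.T@Rc).as_rotvec())
            if best is None or ang<best[0]: best=(ang,Rc)
        Rt=best[1]
    print('shift',np.round(R.T@(np.array(target)-p)*1000,1),'turn',np.round(Ro.from_matrix(R.T@Rt).as_rotvec(degrees=True),2))
E
python3 - <<'E'
from h import *
p,R,s=pose();print(R.round(2))
im,C=grab('top')
big=cv2.resize(im[100:320,160:500],None,fx=2.3,fy=2.3,interpolation=cv2.INTER_CUBIC);cv2.imwrite('pics/topc.png',big)
hsv=cv2.cvtColor(im,cv2.COLOR_BGR2HSV)
for (x,y) in [(375,164),(378,219),(419,230),(205,213),(447,175)]: print(hsv[y,x])
m=cv2.inRange(hsv,(10,15,150),(35,120,255))
m[:,500:]=0;m[:75]=0
cs,_=cv2.findContours(m,cv2.RETR_EXTERNAL,cv2.CHAIN_APPROX_NONE)
for c in cs:
    if cv2.contourArea(c)<60: continue
    w=onz(C,c[:,0,:],0.033)[:,:2]
    r=cv2.minAreaRect((w*1000).astype(np.float32)); print(cv2.minAreaRect(c)[0],np.round(r[0],1),np.round(r[1],1),r[2])
for u in [(300,152),(296,210)]: print('screw',onz(C,u,.029))
for u in [(190,203),(238,234)]: print('hole',onz(C,u,.004))
# grey riser
m=cv2.inRange(hsv,(0,0,150),(180,60,255))
m[:, :160]=0;m[:,270:]=0;m[:185]=0;m[260:]=0
c=max(cv2.findContours(m,cv2.RETR_EXTERNAL,cv2.CHAIN_APPROX_NONE)[0],key=cv2.contourArea)
r=cv2.minAreaRect((onz(C,c[:,0,:],.004)[:,:2]*1000).astype(np.float32));print(r)
E
```

```text
[[-0.    0.34 -0.94]
 [ 0.   -0.94 -0.34]
 [-1.   -0.   -0.  ]]
[ 28  16 240]
[ 30  14 240]
[ 24  17 240]
[ 90   1 242]
[ 26   7 242]
(418.48114013671875, 229.5660400390625) [ 416.7 -348.7] [ 62.3 109.7] 72.13507080078125
(378.4000244140625, 218.7000274658203) [ 451.7 -230.2] [41.5 72.8] 62.110130310058594
(442.44512939453125, 168.9770050048828) [ 586.8 -437.4] [ 82.2 117.8] 74.08583068847656
(375.10003662109375, 164.20001220703125) [ 617.2 -225.2] [91.5 51.6] 24.742612838745117
(189.25001525878906, 135.75001525878906) [721.5 346.2] [90.  94.3] 43.94065856933594
screw [[0.66155482 0.00294624 0.029     ]]
screw [[0.48360667 0.01862178 0.029     ]]
hole [[0.5138421  0.35589513 0.004     ]]
hole [[0.41330799 0.2042981  0.004     ]]
((458.25665283203125, 277.8148193359375), (256.6144104003906, 81.26280975341797), 57.84461212158203)
```

View pics/topc.png

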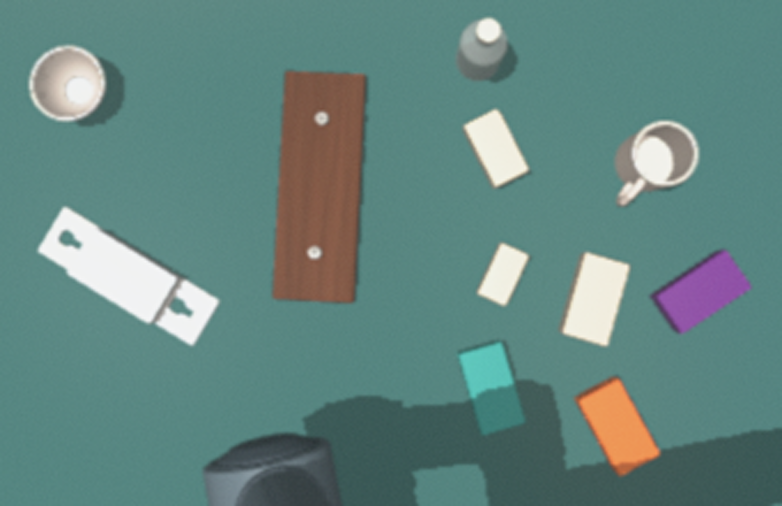

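Target riser: +x points at about 57° in the world, because the slots run towards the lower right in the image. D seems absent, since the three sizes found match A, B and C. I'll move above the riser for a close look.

```bash
python3 - <<'E'
from h import *
go((0.56,-0.10,0.27)); go((0.45,0.26,0.25),jaw=147)
E
```

```text
shift [ -16.9 -367.8 -494.1] turn [0. 0. 0.]
shift [   3.5 -743.8 -511.1] turn [-3.742e+01 -3.000e-02  6.000e-02]
```

Emit:
{"name": "apply_moves", "arguments": {"plan": [[85, [-17, -368, -494], [0, 0, 0]], [85, [-17, -368, -494], [0, 0, 0]], [85, [-17, -368, -494], [0, 0, 0]], [85, [-17, -368, -494], [0, 0, 0]], [85, [-17, -368, -494], [0, 0, 0]], [85, [-17, -368, -494], [0, 0, 0]], [85, [-17, -368, -494], [0, 0, 0]], [85, [-17, -368, -494], [0, 0, 0]], [85, [-17, -368, -494], [0, 0, 0]], [85, [-17, -368, -494], [0, 0, 0]]]}}

```text
time_s: 1.45
eef_pos: [0.5608, -0.0976, 0.2702]
orientation: [-110.7, 89.9, 89.0]
ft_force: [0.7, -0.3, 0.1]
gripper_width: 0.998
```

```bash
python3 - <<'E'
from h import *
go((0.45,0.26,0.25),jaw=147)
E
```

```text
shift [  20.6 -374.1  -15.8] turn [-37.37  -0.04   0.05]
```

Emit:
{"name": "apply_moves", "arguments": {"plan": [[85, [21, -374, -16], [-37.4, 0, 0]], [85, [21, -374, -16], [-37.4, 0, 0]], [85, [21, -374, -16], [-37.4, 0, 0]], [85, [21, -374, -16], [-37.4, 0, 0]], [85, [21, -374, -16], [-37.4, 0, 0]], [85, [21, -374, -16], [-37.4, 0, 0]], [85, [21, -374, -16], [-37.4, 0, 0]], [85, [21, -374, -16], [-37.4, 0, 0]], [85, [21, -374, -16], [-37.4, 0, 0]]]}}

```text
time_s: 2.58
eef_pos: [0.4507, 0.2589, 0.2497]
orientation: [-158.4, 89.9, 78.5]
ft_force: [-0.9, -0.3, 0.1]
gripper_width: 0.993
```

```bash
python3 - <<'E'
from h import *
im,C=grab('wrist','w1.png'); print(pose()[0])
im,C=grab('top','t1.png'); grab('scene','s1.png')
E
```

```text
[0.4507896  0.25884575 0.24967447]
```

View pics/w1.png

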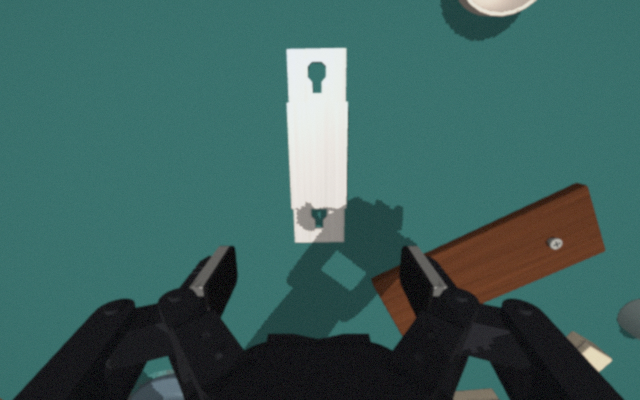

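View pics/t1.png

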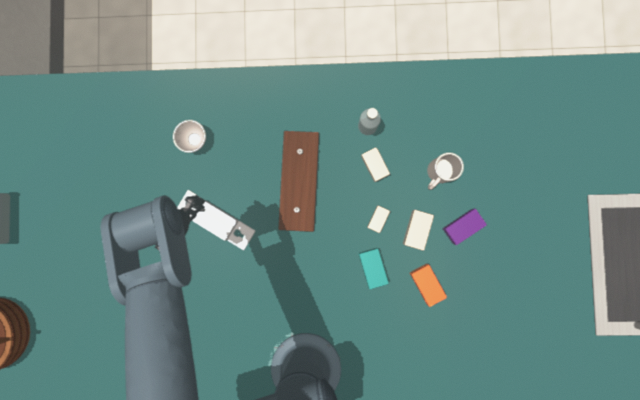

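The wrist view shows the riser upright in the image, with its far foot end at row 48 and near end at row 241. The wide holes are at (317,70) and (320,213), with the slots running downward. No fourth cream box shows anywhere.

```bash
python3 - <<'E'
from h import *
im=cv2.imread('pics/w1.png'); C=cam('wrist')
b=cv2.resize(im[30:260,260:400],None,fx=4,fy=2.5*1.04*1,interpolation=cv2.INTER_CUBIC)
b=cv2.resize(im[40:250,270:370],None,fx=2.8,fy=2.8,interpolation=cv2.INTER_CUBIC);cv2.imwrite('pics/w1c.png',b)
hsv=cv2.cvtColor(im,cv2.COLOR_BGR2HSV)
m=cv2.inRange(hsv,(0,0,90),(180,70,255)); m[:, :270]=0;m[:,370:]=0;m[250:]=0;m[:40]=0
c=max(cv2.findContours(m,cv2.RETR_EXTERNAL,cv2.CHAIN_APPROX_NONE)[0],key=cv2.contourArea)[:,0,:]
for y in range(46,246,6):
    xs=np.where(m[y]>0)[0]
    if len(xs): print(y,xs.min(),xs.max(),end=' | ')
print()
for uv,z in [((286.5,48),.004),((346,47.5),.004),((294.5,242),.004),((344.5,241.5),.004),((287.5,102),.03),((347.5,100.5),.03),((291,208),.03),((347,208),.03),((317,70),.004),((319.5,214),.004)]:
    print(uv,onz(C,uv,z)[0].round(4))
E
```

```text
52 286 346 | 58 286 346 | 64 286 346 | 70 286 346 | 76 287 346 | 82 287 346 | 88 287 346 | 94 287 346 | 100 288 346 | 106 286 348 | 112 286 348 | 118 286 348 | 124 287 348 | 130 287 348 | 136 287 348 | 142 287 347 | 148 288 347 | 154 288 347 | 160 288 347 | 166 289 347 | 172 289 347 | 178 289 347 | 184 289 347 | 190 290 347 | 196 290 347 | 202 290 347 | 208 291 345 | 214 293 344 | 220 293 344 | 226 293 344 | 232 294 344 | 238 294 344 | 
(286.5, 48) [0.4985 0.3981 0.004 ]
(346, 47.5) [0.5571 0.3605 0.004 ]
(294.5, 242) [0.3644 0.1865 0.004 ]
(344.5, 241.5) [0.4249 0.148  0.004 ]
(287.5, 102) [0.4671 0.3463 0.03  ]
(347.5, 100.5) [0.5255 0.3102 0.03  ]
(291, 208) [0.397  0.2382 0.03  ]
(347, 208) [0.4571 0.199  0.03  ]
(317, 70) [0.5155 0.3588 0.004 ]
(319.5, 214) [0.4178 0.2029 0.004 ]
```

View pics/w1c.png

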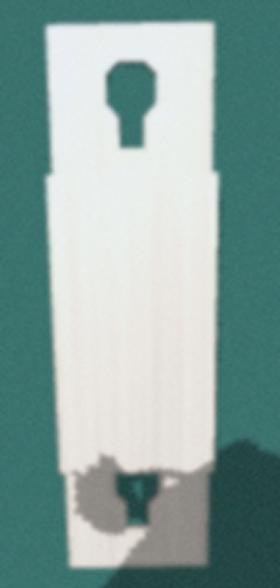

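```bash
python3 - <<'E'
from h import *
c=eyes.calibration('wrist');K=c['intrinsics'];M=c['mount']
for uv,y in [((235,248),-.0425),((403,248),.0425)]:
    o,d=ray((K,M),uv);d=d[0];t=(y-o[1])/d[1];print((o+t*d)*1000)
p,R,s=pose()
go((.4614,.2734,.12),jaw=147.9);go((.4614,.2734,.028),jaw=147.9)
E
```

```text
[ 12.45480408 -42.5         -5.29075306]
[  3.42922087  42.5        -10.01832924]
shift [129.7   1.1 -17.8] turn [-0.99 -0.06  0.02]
shift [221.7   1.2 -17.7] turn [-0.99 -0.06  0.02]
```

Emit:
{"name": "apply_moves", "arguments": {"plan": [[85, [60, 1, -18], [-1, 0, 0]], [85, [120, 1, -18], [-1, 0, 0]], [85, [170, 1, -18], [-1, 0, 0]], [85, [205, 1, -18], [-1, 0, 0]], [85, [227, 1, -18], [-1, 0, 0]], [85, [227, 1, -18], [-1, 0, 0]], [85, [227, 1, -18], [-1, 0, 0]]], "newtons": 40}}

```text
time_s: 3.6
eef_pos: [0.4625, 0.2737, 0.0238]
orientation: [163.1, 89.9, 40.9]
ft_force: [-0.7, 0.0, 0.4]
gripper_width: 0.999
```

Emit:
{"name": "apply_moves", "arguments": {"plan": [[60, [0, 0, 0], [0, 0, 0]], [60, [0, 0, 0], [0, 0, 0]], [60, [0, 0, 0], [0, 0, 0]], [60, [0, 0, 0], [0, 0, 0]], [60, [0, 0, 0], [0, 0, 0]], [60, [0, 0, 0], [0, 0, 0]]], "newtons": 40}}

```text
time_s: 4.35
eef_pos: [0.4634, 0.2742, 0.0255]
orientation: [158.8, 89.7, 36.7]
ft_force: [-2.1, 0.6, 5.2]
gripper_width: 0.811
```

```bash
python3 - <<'E'
from h import *
grab('wrist','w2.png'); p,R,s=pose(); print(p,R.round(3),s['gripper_width'])
E
```

```text
[0.463398   0.27418428 0.0255492 ] [[ 0.004  0.847 -0.532]
 [ 0.003 -0.532 -0.847]
 [-1.     0.002 -0.004]] 0.8054551302216616
```

View pics/w2.png

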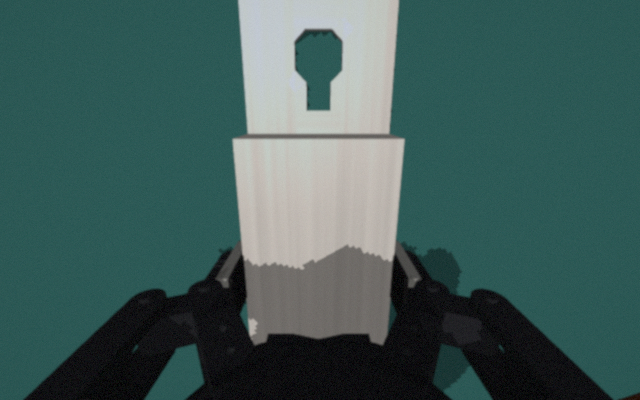

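Gripped at 69 mm with the walls between the pads. Next I lift.

Emit:
{"name": "apply_moves", "arguments": {"plan": [[60, [-20, 0, 0], [0, 0, 0]], [60, [-60, 0, 0], [0, 0, 0]], [60, [-110, 0, 0], [0, 0, 0]], [60, [-130, 0, 0], [0, 0, 0]], [60, [-130, 0, 0], [0, 0, 0]], [60, [-130, 0, 0], [0, 0, 0]]]}}

```text
time_s: 5.15
eef_pos: [0.4618, 0.2734, 0.154]
orientation: [177.8, 89.9, 55.6]
ft_force: [-0.6, 0.9, -3.4]
gripper_width: 0.812
```

```bash
python3 - <<'E'
from h import *
im,_=grab('wrist','w3.png'); p,R,s=pose(); print(p,R.round(4),s['gripper_width'],s['ft_force'])
go((.5726,.0108,.16),jaw=-95)
E
```

```text
[0.4616729  0.27337255 0.1535952 ] [[ 4.000e-04  8.467e-01 -5.321e-01]
 [ 1.500e-03 -5.321e-01 -8.467e-01]
 [-1.000e+00 -4.000e-04 -1.500e-03]] 0.8099668943140081 [-0.23780187  0.38001043 -3.67640597]
shift [ -6.8 233.6 163.3] turn [ 6.285e+01 -6.000e-02  7.000e-02]
```

View pics/w3.png

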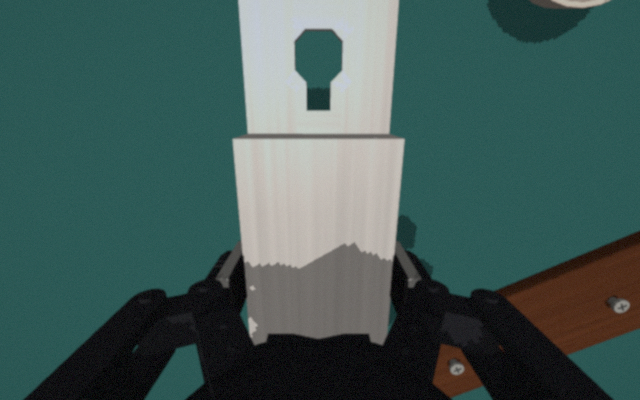

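```bash
python3 - <<'E'
from h import *
im=cv2.imread('pics/w3.png'); C=cam('wrist')
t=cv2.imread('pics/top0.png'); Ct=cam('top')
def cen(im,u,v,r,lo,hi=256):
    g=cv2.cvtColor(im,cv2.COLOR_BGR2HSV); 
    sub=g[v-r:v+r+1,u-r:u+r+1]; m=(sub[...,1]<70)&(sub[...,2]>lo); ys,xs=np.where(m); return xs.mean()+u-r,ys.mean()+v-r,m.sum()
for u,v in [(300,152),(296,210)]:
    c=cen(t,u,v,5,120); print('top',c,onz(Ct,c[:2],.029)[0])
sc=im[280:390,420:640]; cv2.imwrite('pics/w3s.png',cv2.resize(sc,None,fx=3,fy=3,interpolation=cv2.INTER_CUBIC))
for u,v in [(620,306),(457,367)]:
    c=cen(im,u,v,8,120); print('w',c,onz(C,c[:2],.029)[0])
p,R,_=pose()
h=onz(C,(318.3,54.5),.132)[0]; print('hole world',h,'tool',R.T@(h-p)*1000)
for uv in [(233.5,139),(404.5,138.5)]:
    h=onz(C,uv,.158)[0]; print('deck corner tool',R.T@(h-p)*1000)
E
```

```text
top (np.float64(299.5), np.float64(150.875), np.int64(32)) [0.66508348 0.00441978 0.029     ]
top (np.float64(296.29411764705884), np.float64(209.5), np.int64(34)) [0.48511133 0.01769321 0.029     ]
w (np.float64(621.1894736842105), np.float64(306.0736842105263), np.int64(95)) [0.66438994 0.00359446 0.029     ]
w (np.float64(456.8918918918919), np.float64(368.94594594594594), np.int64(74)) [0.4857775  0.01626887 0.029     ]
hole world [0.51511473 0.35629342 0.132     ] tool [ 21.74369929   1.13736048 -98.61120897]
deck corner tool [ -4.29465005 -33.30736532 -63.2784388 ]
deck corner tool [ -4.32470167  36.06710634 -63.46300522]
```

View pics/w3s.png

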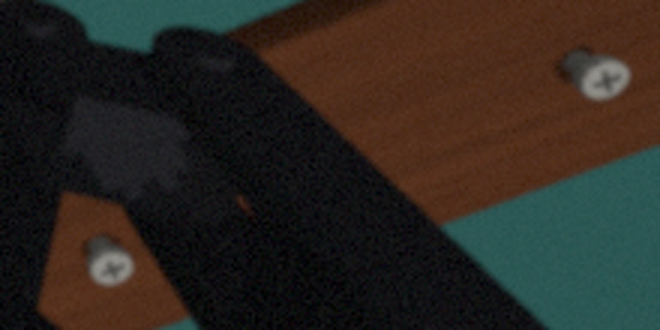

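```bash
python3 - <<'E'
from h import *
go((.5666,.0111,.15),jaw=-94.15)
E
```

```text
shift [  3.2 228.4 166.2] turn [ 6.2e+01 -6.0e-02  7.0e-02]
```

Emit:
{"name": "apply_moves", "arguments": {"plan": [[60, [3, 40, 29], [10, 0, 0]], [60, [3, 80, 58], [20, 0, 0]], [60, [3, 120, 87], [30, 0, 0]], [60, [3, 160, 116], [40, 0, 0]], [60, [3, 195, 141], [50, 0, 0]], [60, [3, 220, 160], [58, 0, 0]], [60, [3, 228.4, 166.2], [62, 0, 0]], [60, [3, 228.4, 166.2], [62, 0, 0]], [60, [3, 228.4, 166.2], [62, 0, 0]], [60, [3, 228.4, 166.2], [62, 0, 0]]]}}

```text
time_s: 6.45
eef_pos: [0.5661, 0.0119, 0.1497]
orientation: [-70.8, 89.9, 105.1]
ft_force: [0.9, 0.6, -4.6]
gripper_width: 0.811
```

```bash
python3 - <<'E'
from h import *
go((.5666,.0111,.085),jaw=-94.15)
E
```

```text
shift [64.7  0.9 -0.6] turn [0.09 0.03 0.1 ]
```

Emit:
{"name": "apply_moves", "arguments": {"plan": [[60, [30, 1, -0.6], [0, 0, 0]], [60, [55, 1, -0.6], [0, 0, 0]], [60, [68, 1, -0.6], [0, 0, 0]], [60, [68, 1, -0.6], [0, 0, 0]], [60, [68, 1, -0.6], [0, 0, 0]], [60, [68, 1, -0.6], [0, 0, 0]]]}}

```text
time_s: 7.2
eef_pos: [0.5676, 0.0108, 0.083]
orientation: [-140.5, 89.9, 35.4]
ft_force: [0.1, 0.9, -3.3]
gripper_width: 0.81
```

```bash
python3 - <<'E'
from h import *
im,C=grab('wrist','w4.png'); p,R,s=pose(); print(p,R.round(4),s['gripper_width'])
t,_=grab('top','t4.png'); s_,_=grab('scene','s4.png')
a=cv2.resize(t[110:250,240:360],None,fx=3,fy=3,interpolation=cv2.INTER_CUBIC)
b=cv2.resize(s_[170:290,270:400],None,fx=3,fy=3,interpolation=cv2.INTER_CUBIC)
H=max(a.shape[0],b.shape[0]);o=np.zeros((H,a.shape[1]+b.shape[1],3),np.uint8);o[:a.shape[0],:a.shape[1]]=a;o[:b.shape[0],a.shape[1]:]=b
cv2.imwrite('pics/ts4.png',o)
E
```

```text
[0.56738212 0.01085284 0.08284216] [[ 0.0015 -0.0707 -0.9975]
 [ 0.0015 -0.9975  0.0707]
 [-1.     -0.0016 -0.0014]] 0.8095923918440914
```

View pics/w4.png

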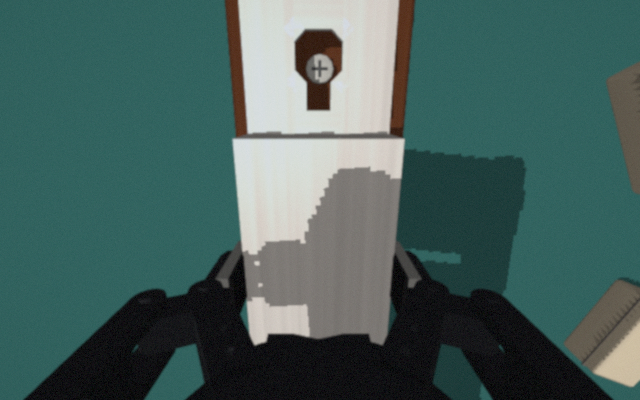

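View pics/ts4.png

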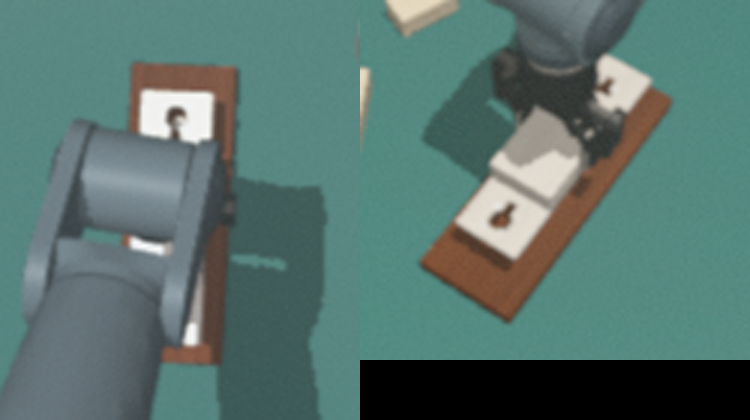

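```bash
python3 - <<'E'
from h import *
C=cam('wrist');p,R,_=pose();im=cv2.imread('pics/w4.png')
cv2.imwrite('pics/w4c.png',cv2.resize(im[15:125,270:370],None,fx=5,fy=5,interpolation=cv2.INTER_CUBIC))
h=onz(C,(318.3,55),p[2]-.0215)[0];s=onz(C,(319.7,68.7),.029)[0];print(h,s,'tool diff screw-hole',R.T@(s-h)*1000)
E
```

```text
[0.66637585 0.00258144 0.06093637] [0.66453892 0.00190212 0.029     ] tool diff screw-hole [31.93390372  0.85880682  1.80429628]
```

View pics/w4c.png

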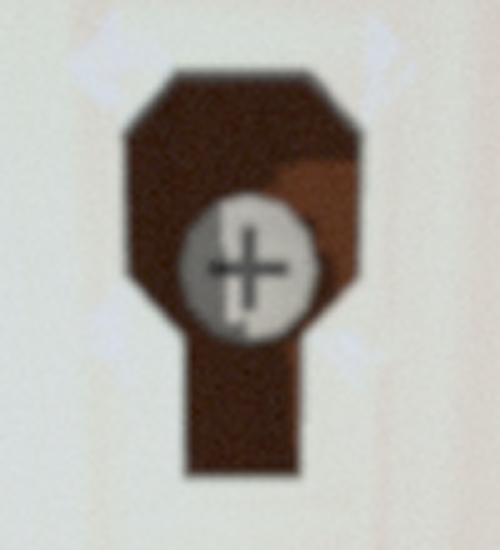

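Emit:
{"name": "apply_moves", "arguments": {"plan": [[60, [5, 0.8, 1.8], [0, 0, 0]], [60, [15, 0.8, 1.8], [0, 0, 0]], [60, [22, 0.8, 1.8], [0, 0, 0]], [60, [27, 0.8, 1.8], [0, 0, 0]], [60, [32, 0.8, 1.8], [0, 0, 0]], [60, [36, 0.8, 1.8], [0, 0, 0]], [60, [38, 0.8, 1.8], [0, 0, 0]], [60, [39, 0.8, 1.8], [0, 0, 0]]]}}

```text
time_s: 8.35
eef_pos: [0.5652, 0.0103, 0.0436]
orientation: [-104.2, 89.9, 71.7]
ft_force: [-3.0, 1.5, 2.3]
gripper_width: 0.808
```

```bash
python3 - <<'E'
from h import *
im,C=grab('wrist','w5.png'); p,R,s=pose(); print(p,R.round(4),s['gripper_width'],s['ft_force'],s['torque'])
s_,_=grab('scene')
b=cv2.resize(s_[170:290,270:400],None,fx=4,fy=4,interpolation=cv2.INTER_CUBIC);cv2.imwrite('pics/s5.png',b)
E
```

```text
[0.56534003 0.01024107 0.04368209] [[ 8.000e-04 -7.080e-02 -9.975e-01]
 [ 1.500e-03 -9.975e-01  7.080e-02]
 [-1.000e+00 -1.500e-03 -7.000e-04]] 0.8074016346607652 [-1.76751855  0.48247464 -1.79232029] [-0.08774993  0.00423972 -0.00510859]
```

View pics/w5.png

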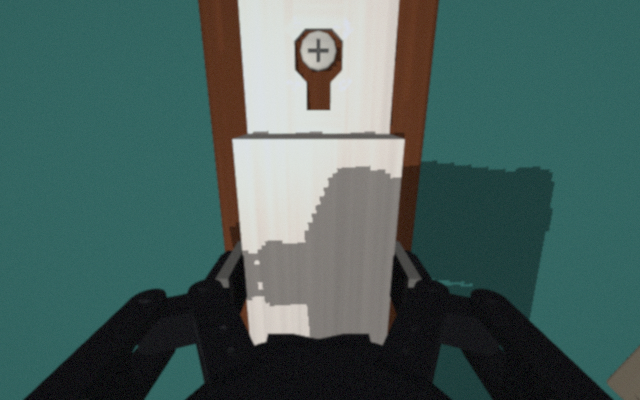

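View pics/s5.png

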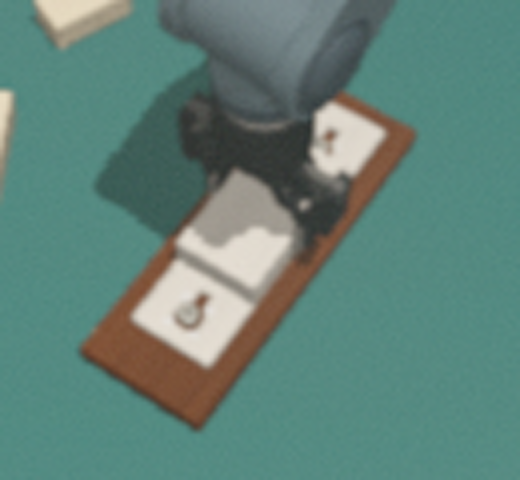

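Emit:
{"name": "apply_moves", "arguments": {"plan": [[60, [1, 0, 0], [0, 0, 0]], [60, [1, 0, 0], [0, 0, 0]], [60, [1, 0, 0], [0, 0, 0]], [60, [0, 0, -4], [0, 0, 0]], [60, [0, 0, -8], [0, 0, 0]], [60, [0, 0, -12], [0, 0, 0]], [60, [0, 0, -15], [0, 0, 0]], [60, [0, 0, -18], [0, 0, 0]]]}}

```text
time_s: 9.45
eef_pos: [0.5836, 0.009, 0.0436]
orientation: [-125.6, 89.9, 50.4]
ft_force: [-1.2, 1.0, -1.8]
gripper_width: 0.811
```

```bash
python3 - <<'E'
from h import *
im,C=grab('wrist','w6.png'); p,R,s=pose(); print(p,R.round(4),s['gripper_width'],s['ft_force'],s['torque'])
E
```

```text
[0.58401881 0.00888551 0.0437326 ] [[ 0.002  -0.0708 -0.9975]
 [ 0.0014 -0.9975  0.0708]
 [-1.     -0.0015 -0.0019]] 0.8076550583823822 [-0.43243884  0.23798972 -3.54372666] [-0.01537976 -0.07689182  0.06028254]
```

View pics/w6.png

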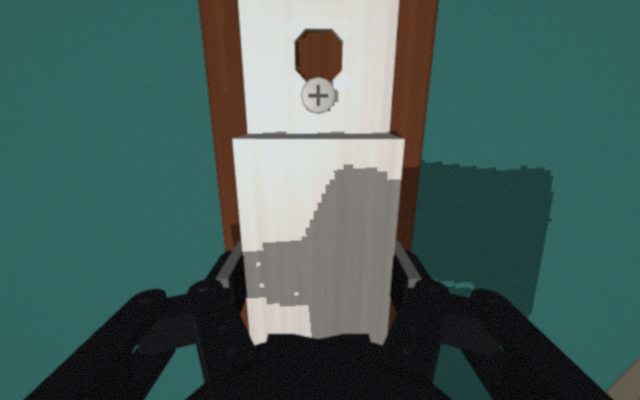

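Emit:
{"name": "apply_moves", "arguments": {"plan": [[60, [0, 0, -2], [0, 0, 0]], [60, [0, 0, -3], [0, 0, 0]], [60, [0, 0, -4], [0, 0, 0]], [60, [0, 0, -4], [0, 0, 0]], [60, [0, 0, -4], [0, 0, 0]]]}}

```text
time_s: 10.12
eef_pos: [0.5863, 0.0088, 0.0436]
orientation: [-25.0, 89.8, 151.0]
ft_force: [-9.7, -0.3, 4.3]
gripper_width: 0.811
```

```bash
python3 - <<'E'
from h import *
im,C=grab('wrist','w7.png'); p,R,s=pose(); print(p,R.round(4),s['gripper_width'],s['ft_force'],s['torque'])
cv2.imwrite('pics/w7c.png',cv2.resize(im[15:145,270:370],None,fx=4,fy=4,interpolation=cv2.INTER_CUBIC))
E
```

```text
[0.5863231  0.00876172 0.04359277] [[-0.0028 -0.0706 -0.9975]
 [ 0.0016 -0.9975  0.0706]
 [-1.     -0.0014  0.0029]] 0.8087728591036722 [-9.95287215  0.27080832  4.26708755] [-0.19640645  1.12746991 -0.17307903]
```

View pics/w7c.png

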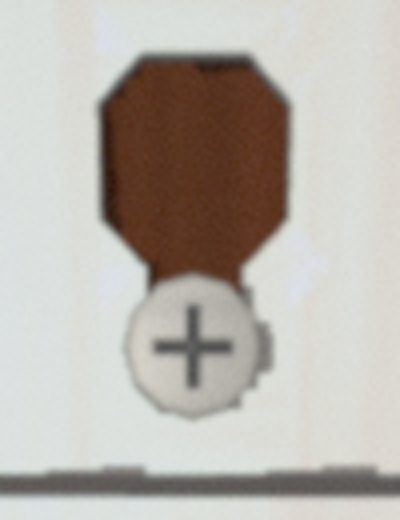

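Home: the head overlaps the slot and about 10 N of end-stop force shows. Now I release and rise.

Emit:
{"name": "apply_moves", "arguments": {"plan": [[60, [0, 0, 0], [0, 0, 0]], [85, [0, 0, 0], [0, 0, 0]], [85, [0, 0, 0], [0, 0, 0]], [85, [0, 0, 0], [0, 0, 0]], [85, [0, 0, 0], [0, 0, 0]], [85, [-40, 0, 0], [0, 0, 0]], [85, [-100, 0, 0], [0, 0, 0]], [85, [-160, 0, 0], [0, 0, 0]], [85, [-200, 0, 0], [0, 0, 0]], [85, [-200, 0, 0], [0, 0, 0]]]}}

```text
time_s: 11.42
eef_pos: [0.5891, 0.0081, 0.2484]
orientation: [-175.7, 89.7, 0.3]
ft_force: [-0.1, -0.1, -0.7]
gripper_width: 0.993
```

```bash
python3 - <<'E'
from h import *
im,C=grab('wrist','w8.png'); p,R,s=pose(); print(p)
t,_=grab('top','t8.png')
go((0.60,-0.20,0.30),jaw=-94)
E
```

```text
[0.58764583 0.00833148 0.24532021]
shift [-57.2 206.9 -27.9] turn [-0.05  0.18  0.08]
```

View pics/w8.png

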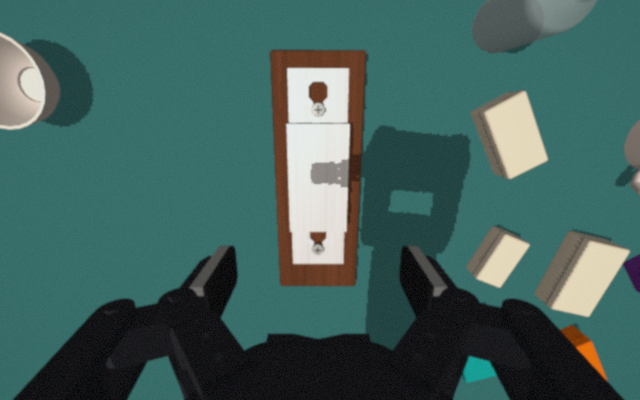

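View pics/t8.png

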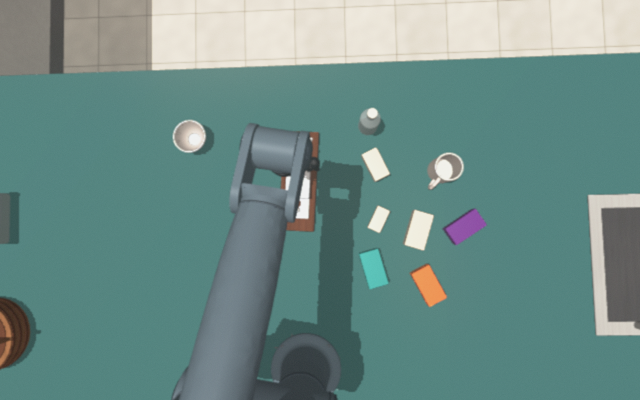

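Riser locked in w8: both screw heads sit at the slot ends, (318,109) and (318,248). Next I measure the deck and hover over the largest box, A, at top px (419,230).

```bash
python3 - <<'E'
from h import *
im=cv2.imread('pics/w8.png'); C=cam('wrist')
hsv=cv2.cvtColor(im,cv2.COLOR_BGR2HSV)
m=cv2.inRange(hsv,(0,0,110),(180,60,255)); 
for y in list(range(118,130))+[150,170,190,210,225,230,234,238,250,262]:
    xs=np.where(m[y,275:360]>0)[0]+275; print(y,xs.min(),xs.max(),end='|')
print()
P=[onz(C,uv,.048)[0] for uv in [(286,124),(350.5,123),(290,232.5),(347.5,232)]]
P=np.array(P);print(P.round(4),P.mean(0), np.degrees(np.arctan2(*( (P[0]+P[1]-P[2]-P[3])[1::-1]))))
for uv in [(318.5,109.5),(318,248)]: print(onz(C,uv,.029)[0].round(4))
E
python3 - <<'E'
from h import *
go((0.43,-0.35,0.26),jaw=-108)
E
```

```text
118 288 347|119 288 347|120 288 347|121 288 347|122 288 348|123 286 349|124 286 349|125 286 350|126 286 350|127 286 350|128 286 350|129 286 350|150 287 349|170 287 347|190 288 348|210 289 347|225 289 346|230 290 346|234 292 344|238 292 344|250 292 343|262 292 343|
[[ 0.6484  0.038   0.048 ]
 [ 0.6445 -0.032   0.048 ]
 [ 0.5198  0.0466  0.048 ]
 [ 0.5155 -0.0236  0.048 ]] [0.58203726 0.00724295 0.048     ] -3.7700128096065044
[0.6607 0.0017 0.029 ]
[0.4863 0.0146 0.029 ]
shift [-16.9 368.6 131. ] turn [13.95  0.19  0.06]
```

Emit:
{"name": "apply_moves", "arguments": {"plan": [[85, [-17, 60, 21], [2, 0, 0]], [85, [-17, 120, 43], [5, 0, 0]], [85, [-17, 180, 64], [8, 0, 0]], [85, [-17, 240, 85], [11, 0, 0]], [85, [-17, 300, 107], [14, 0, 0]], [85, [-17, 345, 123], [14, 0, 0]], [85, [-17, 369, 131], [14, 0, 0]], [85, [-17, 369, 131], [14, 0, 0]], [85, [-17, 369, 131], [14, 0, 0]], [85, [-17, 369, 131], [14, 0, 0]]]}}

```text
time_s: 12.78
eef_pos: [0.4304, -0.3491, 0.2595]
orientation: [-16.7, 89.7, 145.3]
ft_force: [-0.4, 0.4, -0.4]
gripper_width: 0.998
```

```bash
cat >> h.py <<'E'
def rects(im,C,z,lo=(12,18,140),hi=(40,110,255),amin=300):
    hsv=cv2.cvtColor(im,cv2.COLOR_BGR2HSV); m=cv2.inRange(hsv,lo,hi)
    m=cv2.morphologyEx(m,cv2.MORPH_OPEN,np.ones((3,3)))
    for c in cv2.findContours(m,cv2.RETR_EXTERNAL,cv2.CHAIN_APPROX_NONE)[0]:
        if cv2.contourArea(c)<amin: continue
        w=onz(C,c[:,0,:],z)[:,:2]; r=cv2.minAreaRect((w*1000).astype(np.float32))
        print('px',np.round(cv2.minAreaRect(c)[0]),'c',np.round(r[0],1),'size',np.round(r[1],1),'ang',round(r[2],1))
E
python3 - <<'E'
from h import *
im,C=grab('wrist','w9.png'); p,R,s=pose(); print(p)
rects(im,C,.036)
t,Ct=grab('top','t9.png')
rects(t,Ct,.036,amin=60,lo=(10,12,140))
E
```

```text
[ 0.43040685 -0.34926545  0.25972639]
px [227. 185.] c [ 450.1 -235. ] size [38.9 66.8] ang 63.4
px [322. 179.] c [ 417.5 -351.6] size [ 58.1 108.8] ang 72.1
px [161.  44.] c [ 617.1 -231.2] size [90.4 49. ] ang 25.4
px [414. 233.] c [ 406.3 -335.3] size [46.7 83.2] ang 69.8
px [378. 219.] c [ 451.1 -229.5] size [41.4 74. ] ang 61.9
px [614. 264.] c [ 306.  -918.6] size [147.2 404.9] ang 89.4
px [375. 164.] c [ 617.  -225.4] size [91.  52.7] ang 25.2
px [189. 136.] c [721.7 345.7] size [94.3 90.7] ang 88.4
px [352.  36.] c [1015.1 -138. ] size [1778.8  234.2] ang 87.5
```

View pics/w9.png

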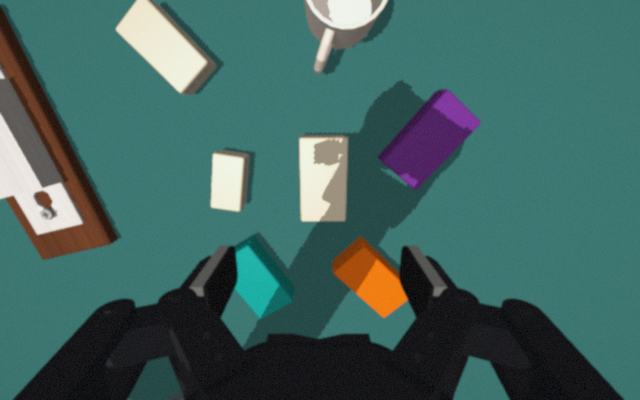

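w9: box A is at (323,178), squarely between the orange (372,280) and purple (428,138) look-alikes, with room for the fingers. Box C is at (229,181) and B at (165,45).

```bash
python3 - <<'E'
from h import *
go((0.417,-0.3502,0.030),jaw=-107.9)
E
```

```text
shift [230.    5.   11.7] turn [-0.06  0.21  0.05]
```

Emit:
{"name": "apply_moves", "arguments": {"plan": [[85, [50, 4, 12], [0, 0, 0]], [85, [110, 4, 12], [0, 0.2, 0]], [85, [165, 4, 12], [0, 0.2, 0]], [85, [205, 4, 12], [0, 0.2, 0]], [85, [229, 4, 12], [0, 0.2, 0]], [85, [229, 4, 12], [0, 0.2, 0]], [50, [229, 4, 12], [0, 0.2, 0]], [50, [229, 4, 12], [0, 0.2, 0]], [50, [229, 4, 12], [0, 0.2, 0]], [50, [229, 4, 12], [0, 0.2, 0]]], "newtons": 35}}

```text
time_s: 14.12
eef_pos: [0.4181, -0.3504, 0.033]
orientation: [154.9, 89.8, -43.0]
ft_force: [-0.7, 0.9, 7.2]
gripper_width: 0.697
```

Emit:
{"name": "apply_moves", "arguments": {"plan": [[50, [0, 0, 0], [0, 0, 0]], [50, [0, 0, 0], [0, 0, 0]], [50, [0, 0, 0], [0, 0, 0]], [50, [0, 0, 0], [0, 0, 0]]]}}

```text
time_s: 14.62
eef_pos: [0.418, -0.3502, 0.0331]
orientation: [158.2, 89.8, -39.7]
ft_force: [-0.2, 2.2, 2.9]
gripper_width: 0.695
```

```bash
python3 - <<'E'
from h import *
im,C=grab('wrist','w10.png'); p,R,s=pose(); print(p,R[:,1].round(3),s['gripper_width'],s['ft_force'])
E
```

```text
[ 0.41804323 -0.35023136  0.03307353] [-0.308 -0.951  0.001] 0.694306302983026 [-1.94044056  1.04956309  2.13151811]
```

View pics/w10.png

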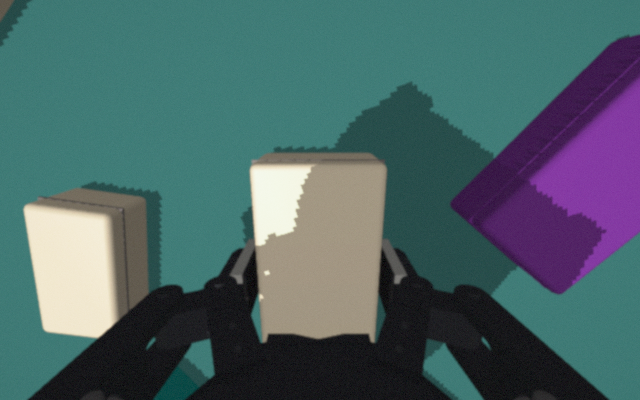

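Box A is gripped at 59 mm. I lift it and measure where it sits along the tool.

```bash
python3 - <<'E'
from h import *
C=cam('wrist');p,R,s=pose()
for uv in [(251,166),(386,166),(252,160)]: print((R.T@(onz(C,uv,.036)[0]-p)*1000).round(1))
E
```

```text
[ -2.8 -27.4 -53.4]
[ -2.8  29.7 -53.3]
[ -2.8 -26.8 -55.9]
```

Emit:
{"name": "apply_moves", "arguments": {"plan": [[50, [-20, 0, 0], [0, 0, 0]], [50, [-60, 0, 0], [0, 0, 0]], [50, [-110, 0, 0], [0, 0, 0]], [50, [-130, 0, 0], [0, 0, 0]], [50, [-130, 0, 0], [0, 0, 0]]]}}

```text
time_s: 15.3
eef_pos: [0.4183, -0.3507, 0.1644]
orientation: [151.3, 89.6, -46.7]
ft_force: [0.2, 1.0, -3.0]
gripper_width: 0.691
```

```bash
python3 - <<'E'
from h import *
im,C=grab('wrist','w11.png'); p,R,s=pose(); print(p,s['gripper_width'],s['ft_force'])
go((0.585,0.009,0.165),jaw=-94.1)
E
```

```text
[ 0.41761893 -0.3498653   0.16265129] 0.6940257322834336 [ 0.63751927 -0.16860661 -3.77710931]
shift [  -2.6 -393.   -48.7] turn [-13.85  -0.14  -0.08]
```

View pics/w11.png

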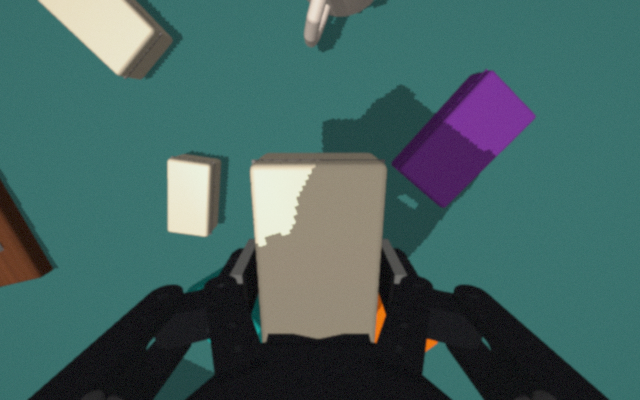

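Emit:
{"name": "apply_moves", "arguments": {"plan": [[50, [-3, -55, -7], [-2, 0, 0]], [50, [-3, -115, -14], [-4, 0, 0]], [50, [-3, -175, -22], [-6, 0, 0]], [50, [-3, -235, -29], [-8, 0, 0]], [50, [-3, -295, -37], [-10, 0, 0]], [50, [-3, -350, -43], [-12, 0, 0]], [50, [-3, -385, -48], [-13.8, 0, 0]], [50, [-3, -393, -49], [-13.8, 0, 0]], [50, [-3, -393, -49], [-13.8, 0, 0]], [50, [-3, -393, -49], [-13.8, 0, 0]]]}}

```text
time_s: 16.6
eef_pos: [0.5846, 0.0079, 0.1645]
orientation: [110.3, 89.9, -74.0]
ft_force: [-0.8, -0.4, -3.0]
gripper_width: 0.697
```

```bash
python3 - <<'E'
from h import *
im,C=grab('wrist','w12.png'); go((0.5855,0.009,0.084),jaw=-94.1)
E
```

```text
shift [80.8 -1.3 -0.6] turn [-0.14 -0.07 -0.1 ]
```

View pics/w12.png

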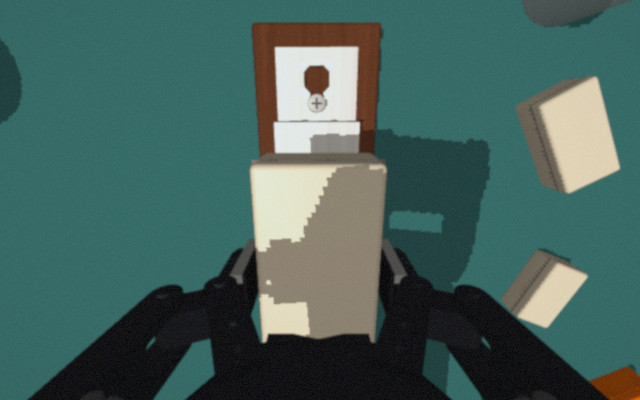

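In line. I lower onto the deck.

Emit:
{"name": "apply_moves", "arguments": {"plan": [[50, [35, -1, -0.6], [0, 0, 0]], [50, [60, -1, -0.6], [0, 0, 0]], [50, [72, -1, -0.6], [0, 0, 0]], [50, [78, -1, -0.6], [0, 0, 0]], [50, [81, -1, -0.6], [0, 0, 0]], [50, [83, -1, -0.6], [0, 0, 0]], [50, [84, -1, -0.6], [0, 0, 0]], [50, [84, -1, -0.6], [0, 0, 0]]]}}

```text
time_s: 17.65
eef_pos: [0.5858, 0.0086, 0.0811]
orientation: [135.7, 89.9, -48.6]
ft_force: [0.6, 0.4, -2.2]
gripper_width: 0.692
```

```bash
python3 - <<'E'
from h import *
im,C=grab('wrist','w13.png'); p,R,s=pose(); print(p,s['gripper_width'],s['ft_force'])
E
```

```text
[0.58575035 0.00867252 0.08108469] 0.6862193114620724 [-0.77583541  1.13128741 -1.95430257]
```

View pics/w13.png

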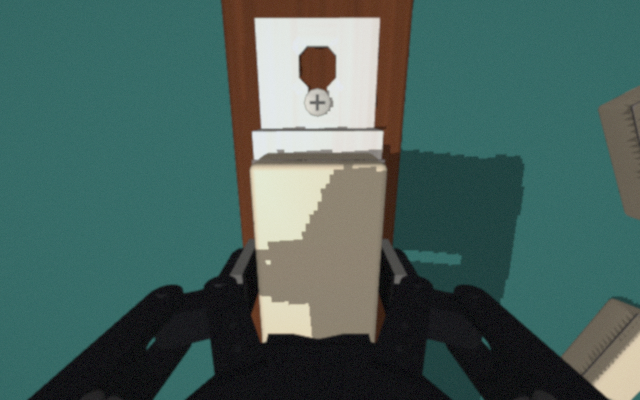

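Emit:
{"name": "apply_moves", "arguments": {"plan": [[50, [1.5, 0, 0], [0, 0, 0]], [50, [2, 0, 0], [0, 0, 0]], [50, [2, 0, 0], [0, 0, 0]]]}}

```text
time_s: 18.08
eef_pos: [0.5858, 0.0086, 0.0811]
orientation: [112.7, 89.9, -71.5]
ft_force: [-8.2, 0.0, 11.0]
gripper_width: 0.692
```

Emit:
{"name": "apply_moves", "arguments": {"plan": [[65, [0, 0, 0], [0, 0, 0]], [75, [0, 0, 0], [0, 0, 0]], [85, [0, 0, 0], [0, 0, 0]], [85, [-10, 0, 0], [0, 0, 0]], [85, [-50, 0, 0], [0, 0, 0]], [85, [-110, 0, 0], [0, 0, 0]], [85, [-160, 0, 0], [0, 0, 0]], [85, [-180, 0, 0], [0, 0, 0]], [85, [-180, 0, 0], [0, 0, 0]]]}}

```text
time_s: 19.2
eef_pos: [0.5862, 0.0089, 0.2624]
orientation: [147.1, 89.8, -37.2]
ft_force: [0.3, -0.0, 0.2]
gripper_width: 0.993
```

```bash
python3 - <<'E'
from h import *
im,C=grab('wrist','w14.png'); p,R,s=pose(); print(p)
rects(im,C,.084); rects(im,C,.034)
go((0.625,-0.225,0.27),jaw=-65)
E
```

```text
[0.58527248 0.00906245 0.26009359]
px [497. 253.] c [ 483.8 -197.1] size [35.  62.4] ang 63.8
px [317. 180.] c [585.    8.2] size [ 62.3 110. ] ang 86.5
px [509. 130.] c [ 625.1 -194.2] size [78.2 42.6] ang 25.2
px [26. 78.] c [705.6 287.8] size [48.4 87.7] ang 67.5
px [497. 253.] c [ 454.  -230.6] size [40.8 72.8] ang 63.8
px [317. 180.] c [572.2   9.1] size [ 72.7 128.5] ang 86.5
px [509. 130.] c [ 619.  -227.1] size [91.3 49.8] ang 25.2
px [26. 78.] c [712.9 335.6] size [ 56.5 102.4] ang 67.5
shift [ -9.5 230.5 -56.9] turn [-29.23   0.05  -0.1 ]
```

View pics/w14.png

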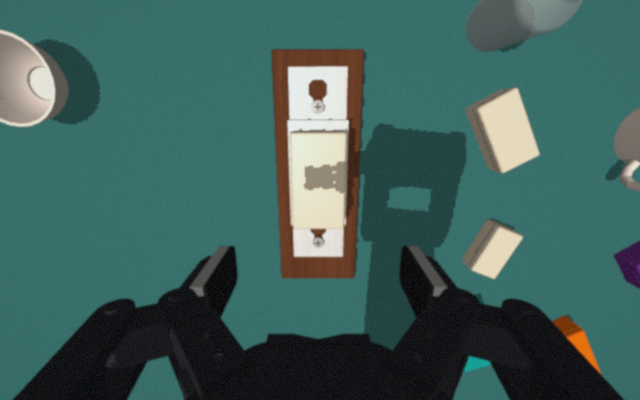

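A is placed at (0.585, 0.008), in line with the riser. B is next; I check where the soap bottle stands relative to B first.

```bash
python3 - <<'E'
from h import *
Ct=cam('top');print(onz(Ct,(372,113),.15),onz(Ct,(370,124),.05))
go((0.617,-0.227,0.27),jaw=115.2)
E
```

```text
[[ 0.74218636 -0.20749307  0.15      ]] [[ 0.73668706 -0.2115532   0.05      ]]
shift [ -9.5 233.1 -49.1] turn [-29.43   0.05  -0.1 ]
```

The soap stands about 125 mm from B, on the side where the wrist camera would hang. I'll take B with the tool turned half round, which J6's range allows.

Emit:
{"name": "apply_moves", "arguments": {"plan": [[85, [-10, 25, -5], [-10, 0, 0]], [85, [-10, 50, -10], [-20, 0, 0]], [85, [-10, 75, -15], [-30, 0, 0]], [85, [-10, 100, -20], [-40, 0, 0]], [85, [-10, 125, -26], [-50, 0, 0]], [85, [-10, 150, -31], [-60, 0, 0]], [85, [-10, 175, -36], [-70, 0, 0]], [85, [-10, 200, -42], [-80, 0, 0]], [85, [-10, 220, -46], [-90, 0, 0]], [85, [-10, 233, -49], [-100, 0, 0]]]}}

```text
time_s: 20.5
eef_pos: [0.6158, -0.2273, 0.2665]
orientation: [-107.7, 89.7, 168.3]
ft_force: [-0.8, 0.5, -0.4]
gripper_width: 0.993
```

```bash
python3 - <<'E'
from h import *
p,R,s=pose();print(s['joint_positions'].round(1))
go((0.610,-0.23,0.27),jaw=115.2)
E
```

```text
[-30.1  14.5  87.4  -0.1  78.5 -36.1]
shift [-3.4 -6.1  2. ] turn [70.85  0.11  0.34]
```

Emit:
{"name": "apply_moves", "arguments": {"plan": [[85, [-3, -6, 2], [-10, 0, 0]], [85, [-3, -6, 2], [-20, 0, 0]], [85, [-3, -6, 2], [-30, 0, 0]], [85, [-3, -6, 2], [-40, 0, 0]], [85, [-3, -6, 2], [-50, 0, 0]], [85, [-3, -6, 2], [-60, 0, 0]], [85, [-3, -6, 2], [-70, 0, 0]], [85, [-3, -6, 2], [-80, 0, 0]], [85, [-3, -6, 2], [-90, 0, 0]], [85, [-3, -6, 2], [-100, 0, 0]]]}}

```text
time_s: 21.75
eef_pos: [0.6089, -0.2293, 0.2656]
orientation: [142.4, 89.3, 158.8]
ft_force: [-0.3, 0.3, 0.4]
gripper_width: 0.992
```

Emit:
{"name": "apply_moves", "arguments": {"plan": [[85, [0, 0, 0], [-9, 0, 0]], [85, [0, 0, 0], [-9, 0, 0]], [85, [0, 0, 0], [-9, 0, 0]]]}}

```text
time_s: 22.12
eef_pos: [0.6084, -0.2291, 0.2639]
orientation: [131.8, 89.2, 157.0]
ft_force: [-0.2, 0.4, -0.6]
gripper_width: 0.995
```

```bash
python3 - <<'E'
from h import *
im,C=grab('wrist','w15.png');p,R,s=pose();print(s['joint_positions'].round(1),p,R[:,1])
rects(im,C,.034)
go((0.6175,-0.227,0.030),jaw=115.2)
E
```

```text
[-3.060e+01  1.400e+01  8.810e+01 -1.000e-01  7.860e+01 -1.458e+02] [ 0.60855987 -0.229166    0.26450113] [-0.4268685   0.90425869  0.00997529]
px [616. 367.] c [697.3 343.6] size [45.7 52.1] ang 0.0
px [156. 378.] c [1024.8 -326.5] size [87.2 90.4] ang 24.5
px [ 34. 333.] c [1017.2 -500.1] size [210.3 142.9] ang 0.0
px [506. 245.] c [592.4  49.9] size [ 70.4 130.9] ang 86.3
px [314. 178.] c [ 617.5 -229.3] size [89.1 49.6] ang 25.0
px [192.  63.] c [ 553.6 -412. ] size [11.3 46.9] ang 48.6
px [373.  48.] c [ 452.7 -233.1] size [38.1 72.3] ang 63.2
shift [234.4  -4.2  11.1] turn [ 0.07 -0.52 -0.57]
```

View pics/w15.png

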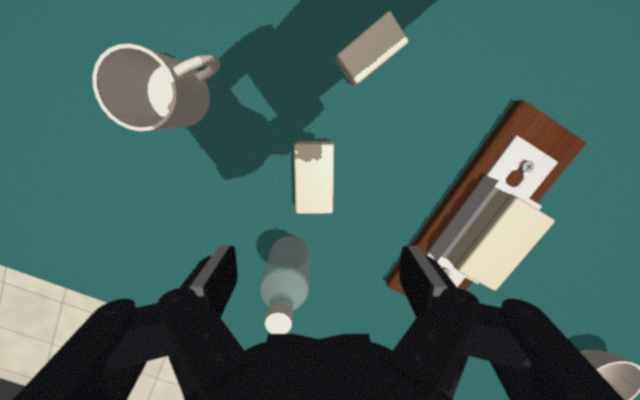

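w15: B is at (314,178), centred between the jaws. The soap (285,285) stands beyond B's near end, clear of the fingers.

Emit:
{"name": "apply_moves", "arguments": {"plan": [[85, [50, -4, 11], [0, -0.5, -0.5]], [85, [110, -4, 11], [0, -0.5, -0.5]], [85, [165, -4, 11], [0, -0.5, -0.5]], [85, [205, -4, 11], [0, -0.5, -0.5]], [85, [232, -4, 11], [0, -0.5, -0.5]], [85, [232, -4, 11], [0, -0.5, -0.5]], [42, [232, -4, 11], [0, -0.5, -0.5]], [42, [232, -4, 11], [0, -0.5, -0.5]], [42, [232, -4, 11], [0, -0.5, -0.5]], [42, [232, -4, 11], [0, -0.5, -0.5]]]}}

```text
time_s: 23.42
eef_pos: [0.6186, -0.2275, 0.0346]
orientation: [-42.0, 89.9, -16.7]
ft_force: [-0.1, 1.2, 6.8]
gripper_width: 0.578
```

Emit:
{"name": "apply_moves", "arguments": {"plan": [[42, [0, 0, 0], [0, 0, 0]], [42, [0, 0, 0], [0, 0, 0]], [42, [0, 0, 0], [0, 0, 0]], [42, [0, 0, 0], [0, 0, 0]]]}}

```text
time_s: 23.92
eef_pos: [0.6185, -0.2275, 0.0346]
orientation: [-41.1, 89.9, -15.8]
ft_force: [-1.0, 0.9, 1.2]
gripper_width: 0.575
```

```bash
python3 - <<'E'
from h import *
im,C=grab('wrist','w16.png'); p,R,s=pose(); print(p,R[:,1].round(3),R[:,0].round(3),s['gripper_width'],s['ft_force'])
E
```

```text
[ 0.61853706 -0.22750789  0.03465062] [-0.427  0.904 -0.001] [ 0.002 -0.001 -1.   ] 0.5761212533182614 [-0.53435433  0.47886998  1.59391162]
```

View pics/w16.png

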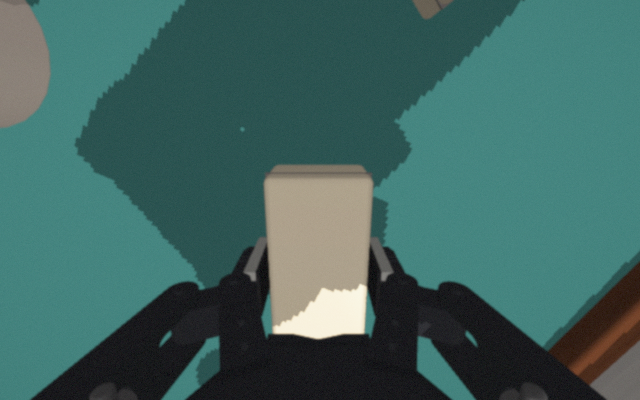

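```bash
python3 - <<'E'
from h import *
C=cam('wrist');p,R,s=pose()
for uv in [(265,181),(372,180)]: print((R.T@(onz(C,uv,.034)[0]-p)*1000).round(1))
E
```

```text
[  0.6 -24.6 -45.2]
[  0.6  22.6 -45.7]
```

Emit:
{"name": "apply_moves", "arguments": {"plan": [[42, [-20, 0, 0], [0, 0, 0]], [42, [-60, 0, 0], [0, 0, 0]], [42, [-115, 0, 0], [0, 0, 0]], [42, [-165, 0, 0], [0, 0, 0]], [42, [-175, 0, 0], [0, 0, 0]], [42, [-175, 0, 0], [0, 0, 0]]]}}

```text
time_s: 24.72
eef_pos: [0.6181, -0.2273, 0.2099]
orientation: [-42.9, 89.9, -17.7]
ft_force: [0.6, -0.5, -2.7]
gripper_width: 0.576
```

```bash
python3 - <<'E'
from h import *
p,R,s=pose(); print(p,s['gripper_width'],s['ft_force'])
go((0.585,0.0085,0.21),jaw=85.9)
E
```

```text
[ 0.61807495 -0.22733344  0.20985456] 0.5756117344175551 [ 0.62091144 -0.46486907 -2.66982096]
shift [ -0.4 227.4  70.7] turn [29.36  0.12  0.06]
```

Emit:
{"name": "apply_moves", "arguments": {"plan": [[42, [0, 50, 15], [6, 0, 0]], [42, [0, 105, 33], [12, 0, 0]], [42, [0, 160, 50], [20, 0, 0]], [42, [0, 205, 64], [27, 0, 0]], [42, [0, 227, 71], [29.3, 0, 0]], [42, [0, 227, 71], [29.3, 0, 0]], [42, [0, 227, 71], [29.3, 0, 0]], [42, [0, 227, 71], [29.3, 0, 0]]]}}

```text
time_s: 25.72
eef_pos: [0.5853, 0.0072, 0.2089]
orientation: [-28.2, 89.9, -32.4]
ft_force: [0.7, 0.4, -1.9]
gripper_width: 0.576
```

```bash
python3 - <<'E'
from h import *
im,C=grab('wrist','w17.png');p,R,s=pose(); print(p,s['gripper_width'],s['ft_force'])
go((0.585,0.0085,0.122),jaw=85.9)
E
```

```text
[0.58539544 0.00725812 0.2091462 ] 0.5775381425218962 [ 0.26196514 -1.03299507 -2.84167591]
shift [87.1  1.3 -0.6] turn [-0.01  0.09  0.03]
```

View pics/w17.png

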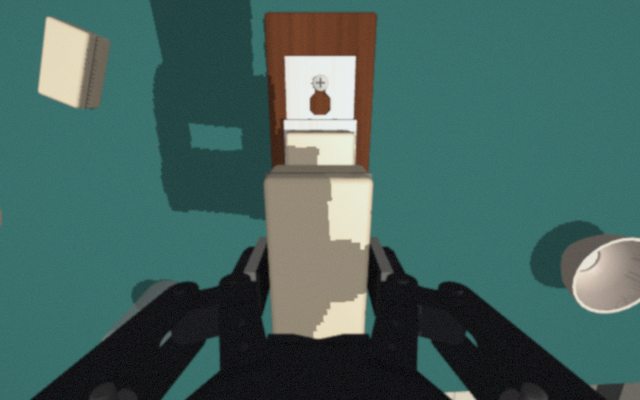

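Emit:
{"name": "apply_moves", "arguments": {"plan": [[42, [40, 1.2, 0], [0, 0, 0]], [42, [70, 1.2, 0], [0, 0, 0]], [42, [82, 1.2, 0], [0, 0, 0]], [42, [86, 1.2, 0], [0, 0, 0]], [42, [88, 1.2, 0], [0, 0, 0]], [42, [90, 1.2, 0], [0, 0, 0]], [42, [91, 1.2, 0], [0, 0, 0]], [42, [91, 1.2, 0], [0, 0, 0]]]}}

```text
time_s: 26.78
eef_pos: [0.586, 0.0084, 0.1187]
orientation: [-16.6, 89.8, -20.7]
ft_force: [0.2, -0.3, -1.3]
gripper_width: 0.579
```

```bash
python3 - <<'E'
from h import *
im,C=grab('wrist','w18.png');p,R,s=pose(); print(p,s['gripper_width'],s['ft_force'])
E
```

```text
[0.58596944 0.00835101 0.11863557] 0.576627794371983 [ 0.18281447 -0.57659223 -1.28633112]
```

View pics/w18.png

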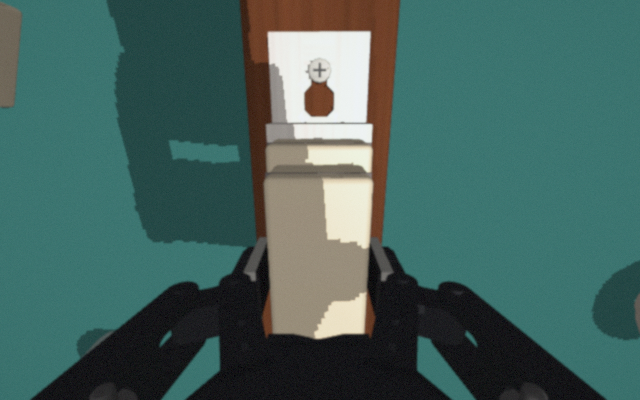

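Nicely centred and just touching (the weight is partly off). I press 1 mm more, release and rise.

Emit:
{"name": "apply_moves", "arguments": {"plan": [[42, [1, 0, 0], [0, 0, 0]], [42, [1, 0, 0], [0, 0, 0]], [55, [0.5, 0, 0], [0, 0, 0]], [65, [0, 0, 0], [0, 0, 0]], [80, [0, 0, 0], [0, 0, 0]], [80, [-15, 0, 0], [0, 0, 0]], [80, [-60, 0, 0], [0, 0, 0]], [85, [-110, 0, 0], [0, 0, 0]], [85, [-130, 0, 0], [0, 0, 0]], [85, [-130, 0, 0], [0, 0, 0]]]}}

```text
time_s: 28.08
eef_pos: [0.5864, 0.0084, 0.2505]
orientation: [-10.3, 89.6, -14.4]
ft_force: [-0.7, 0.6, 0.8]
gripper_width: 0.993
```

```bash
python3 - <<'E'
from h import *
im,C=grab('wrist','w19.png');p,R,s=pose(); print(p,s['joint_positions'].round(0))
rects(im,C,.118);print();rects(im,C,.032)
t,Ct=grab('top','t19.png');print();rects(t,Ct,.032,amin=60,lo=(10,12,140))
go((0.451,-0.231,0.25),jaw=62.5)
E
```

```text
[0.58539991 0.0085166  0.24829709] [-10.   6.  99.  -0.  75. -96.]
px [156. 390.] c [ 821.3 -208.7] size [67.8 29.1] ang 86.0
px [474. 382.] c [835.1 178.7] size [50.6 55.1] ang 86.0
px [576. 255.] c [674.8 260.9] size [77.7 62.2] ang 14.1
px [319. 180.] c [578.8   8.8] size [ 54.3 104.6] ang 85.5
px [93. 66.] c [ 466.4 -169.4] size [29.9 54.8] ang 63.3

px [156. 390.] c [ 927.3 -284.2] size [90.9 39.1] ang 86.0
px [474. 382.] c [945.7 235.2] size [67.8 73.9] ang 86.0
px [576. 255.] c [730.8 345.4] size [104.2  83.3] ang 14.1
px [319. 180.] c [602.    7.3] size [ 72.8 140.2] ang 85.5
px [93. 66.] c [ 451.4 -231.5] size [40.1 73.4] ang 63.3

px [378. 219.] c [ 451.7 -230.3] size [41.5 73. ] ang 61.9
px [614. 264.] c [ 305.6 -921.4] size [147.9 406.6] ang 89.4
px [305. 184.] c [562.5 -11.5] size [19.9 61.8] ang 85.5
px [457. 167.] c [ 602.4 -469.6] size [40.1 34.3] ang 7.1
px [434. 165.] c [ 609.6 -401.8] size [22.9 64. ] ang 59.8
px [189. 136.] c [722.6 347.2] size [94.6 91. ] ang 88.4
px [352.  36.] c [1017.  -138.2] size [1785.1  235.1] ang 87.5
shift [  -3.  -248.5 -116.3] turn [ 2.339e+01 -1.000e-02  3.000e-02]
```

View pics/w19.png

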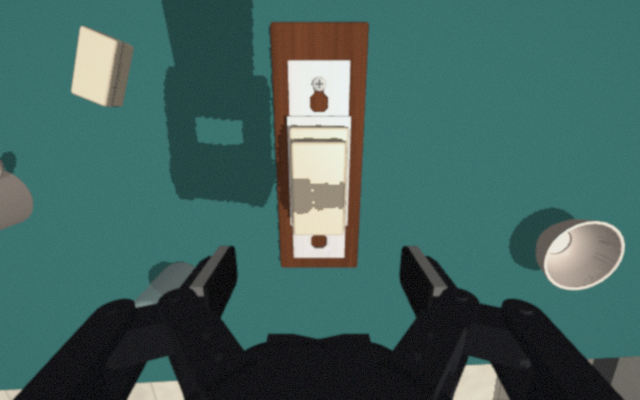

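View pics/t19.png

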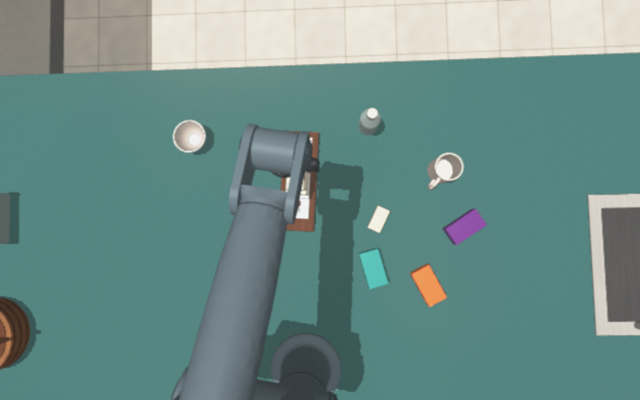

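C hasn't been knocked so far. I compute B's centre from its lid corners and move over C.

```bash
python3 - <<'E'
from h import *
im=cv2.imread('pics/w19.png');C=cam('wrist')
cv2.imwrite('pics/w19c.png',cv2.resize(im[105:255,260:380],None,fx=5,fy=4,interpolation=cv2.INTER_CUBIC))
P=onz(C,[(292,140.5),(347,140.5),(293.5,235),(344,235)],.118);print(P.round(4),P.mean(0))
E
```

```text
[[ 0.5346 -0.0118  0.118 ]
 [ 0.5381  0.0361  0.118 ]
 [ 0.6246 -0.0194  0.118 ]
 [ 0.6281  0.0294  0.118 ]] [0.5813791  0.00856986 0.118     ]
```

View pics/w19c.png

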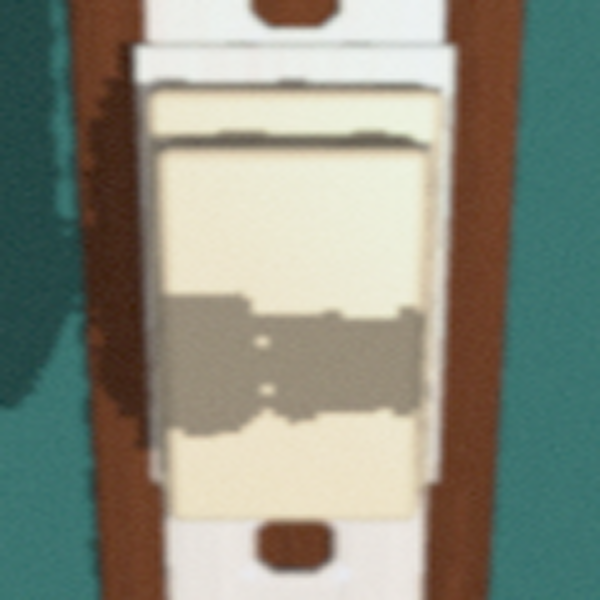

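Emit:
{"name": "apply_moves", "arguments": {"plan": [[85, [-3, -50, -23], [5, 0, 0]], [85, [-3, -105, -49], [10, 0, 0]], [85, [-3, -160, -75], [16, 0, 0]], [85, [-3, -215, -100], [22, 0, 0]], [85, [-3, -240, -112], [23.4, 0, 0]], [85, [-3, -248, -116], [23.4, 0, 0]], [85, [-3, -248, -116], [23.4, 0, 0]], [85, [-3, -248, -116], [23.4, 0, 0]]]}}

```text
time_s: 29.18
eef_pos: [0.4517, -0.2294, 0.2495]
orientation: [178.8, 89.9, 151.4]
ft_force: [0.1, 0.8, -0.6]
gripper_width: 0.994
```

```bash
python3 - <<'E'
from h import *
im,C=grab('wrist','w20.png');p,R,s=pose(); print(p)
rects(im,C,.032)
go((0.4515,-0.231,0.034),jaw=62.5)
E
```

```text
[ 0.45176276 -0.22937375  0.24967879]
px [621. 371.] c [948.1  39.8] size [ 74.1 100. ] ang 89.9
px [250. 313.] c [ 591.2 -413.5] size [ 45.9 101.4] ang 46.8
px [606. 199.] c [651.8  73.9] size [ 66.3 123.1] ang 85.9
px [316. 172.] c [ 450.2 -233. ] size [39.9 72.5] ang 62.6
px [556. 181.] c [618.9  42.7] size [ 69.9 130.7] ang 86.0
shift [215.7  -1.5   0.7] turn [ 0.1  -0.04  0.01]
```

View pics/w20.png

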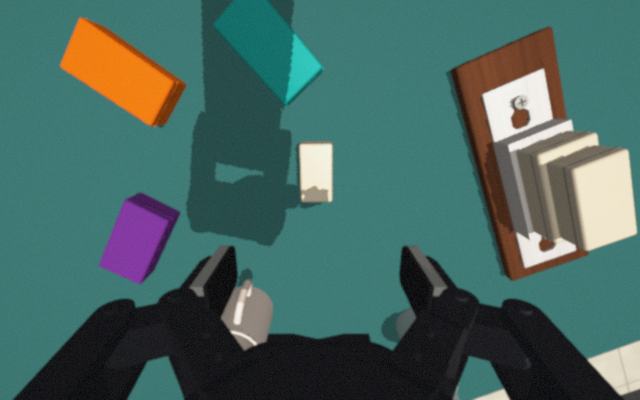

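w20: C is at (316,172), alone and centred. I take it.

Emit:
{"name": "apply_moves", "arguments": {"plan": [[85, [50, -1, 1], [0, 0, 0]], [85, [110, -1, 1], [0, 0, 0]], [85, [165, -1, 1], [0, 0, 0]], [85, [200, -1, 1], [0, 0, 0]], [75, [215, -1, 1], [0, 0, 0]], [70, [215, -1, 1], [0, 0, 0]], [32, [215, -1, 1], [0, 0, 0]], [32, [215, -1, 1], [0, 0, 0]], [32, [215, -1, 1], [0, 0, 0]], [32, [215, -1, 1], [0, 0, 0]]]}}

```text
time_s: 30.48
eef_pos: [0.4534, -0.2318, 0.0366]
orientation: [-17.4, 89.8, -44.8]
ft_force: [0.4, 1.0, 6.4]
gripper_width: 0.456
```

Emit:
{"name": "apply_moves", "arguments": {"plan": [[32, [0, 0, 0], [0, 0, 0]], [32, [0, 0, 0], [0, 0, 0]], [32, [0, 0, 0], [0, 0, 0]], [32, [0, 0, 0], [0, 0, 0]]]}}

```text
time_s: 30.98
eef_pos: [0.4533, -0.2317, 0.0367]
orientation: [-19.4, 89.8, -46.8]
ft_force: [-0.0, 0.7, 2.6]
gripper_width: 0.457
```

```bash
python3 - <<'E'
from h import *
im,C=grab('wrist','w21.png'); p,R,s=pose(); print(p,R[:,1].round(3),s['gripper_width']*85.4,s['ft_force'])
E
```

```text
[ 0.45326565 -0.23166978  0.03666746] [ 0.46   0.888 -0.001] 39.22598843122941 [-2.14295452 -0.05741304  2.08691861]
```

View pics/w21.png

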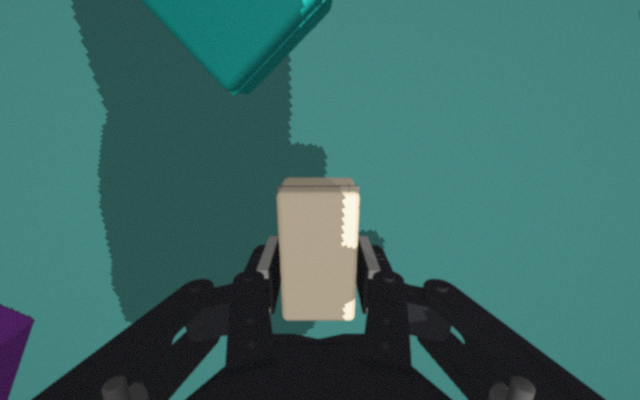

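```bash
python3 - <<'E'
from h import *
C=cam('wrist');p,R,s=pose()
for uv in [(318,190),(318,320)]: print((R.T@(onz(C,uv,.032)[0]-p)*1000).round(1))
E
```

```text
[  4.6  -0.8 -38.9]
[ 4.8 -0.8 34. ]
```

Emit:
{"name": "apply_moves", "arguments": {"plan": [[32, [-20, 0, 0], [0, 0, 0]], [32, [-60, 0, 0], [0, 0, 0]], [32, [-115, 0, 0], [0, 0, 0]], [32, [-170, 0, 0], [0, 0, 0]], [32, [-205, 0, 0], [0, 0, 0]], [32, [-205, 0, 0], [0, 0, 0]]]}}

```text
time_s: 31.78
eef_pos: [0.4542, -0.2323, 0.2448]
orientation: [-14.0, 89.5, -41.4]
ft_force: [0.3, 0.3, -2.0]
gripper_width: 0.464
```

```bash
python3 - <<'E'
from h import *
p,R,s=pose(); print(p,s['gripper_width']*85.4,s['ft_force'])
go((0.5845,0.0085,0.235),jaw=85.9)
E
```

```text
[ 0.45419286 -0.23232528  0.24477981] 39.58716578873474 [ 0.31234553  0.3066088  -2.02097674]
shift [  9.2 273.8   4.8] turn [-23.29   0.49   0.24]
```

```bash
python3 - <<'E'
from h import *
go((0.5875,0.0083,0.235),jaw=85.9)
E
```

```text
shift [  9.2 275.    7.6] turn [-23.29   0.49   0.24]
```

Emit:
{"name": "apply_moves", "arguments": {"plan": [[32, [9, 50, 1.5], [-4, 0, 0]], [32, [9, 105, 3], [-9, 0, 0]], [32, [9, 160, 4.5], [-14, 0.2, 0]], [32, [9, 215, 6], [-19, 0.4, 0.2]], [32, [9, 260, 7], [-23, 0.5, 0.2]], [32, [9, 275, 7.6], [-23.3, 0.5, 0.2]], [32, [9, 275, 7.6], [-23.3, 0.5, 0.2]], [32, [9, 275, 7.6], [-23.3, 0.5, 0.2]], [32, [9, 275, 7.6], [-23.3, 0.5, 0.2]]]}}

```text
time_s: 32.9
eef_pos: [0.5871, 0.0071, 0.2351]
orientation: [-124.6, 89.9, -128.8]
ft_force: [0.3, 0.0, -1.5]
gripper_width: 0.457
```

```bash
python3 - <<'E'
from h import *
im,C=grab('wrist','w22.png');p,R,s=pose(); print(p,s['ft_force'])
go((0.5875,0.0083,0.158),jaw=85.9)
E
```

```text
[0.58720552 0.00724778 0.235254  ] [ 0.42393799 -0.225965   -1.2783397 ]
shift [77.3  1.1  0.2] turn [-0.09 -0.02  0.04]
```

View pics/w22.png

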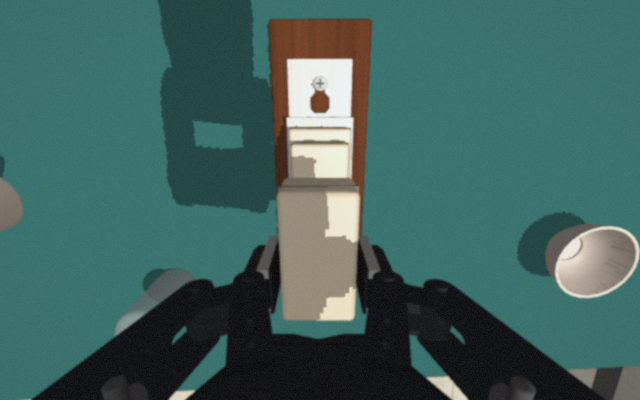

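Emit:
{"name": "apply_moves", "arguments": {"plan": [[32, [40, 1, 0], [0, 0, 0]], [32, [65, 1, 0], [0, 0, 0]], [32, [74, 1, 0], [0, 0, 0]], [32, [77, 1, 0], [0, 0, 0]], [32, [79, 1, 0], [0, 0, 0]], [32, [80, 1, 0], [0, 0, 0]], [32, [80.5, 1, 0], [0, 0, 0]], [32, [80.5, 1, 0], [0, 0, 0]]]}}

```text
time_s: 33.95
eef_pos: [0.5874, 0.0082, 0.155]
orientation: [-80.6, 90.0, -84.8]
ft_force: [-0.6, 0.1, -1.0]
gripper_width: 0.459
```

```bash
python3 - <<'E'
from h import *
im,C=grab('wrist','w23.png');p,R,s=pose(); print(p,s['gripper_width'],s['ft_force'])
E
```

```text
[0.58735499 0.00820079 0.15494391] 0.45784769846588574 [ 0.37322416  0.10709637 -1.71389317]
```

View pics/w23.png

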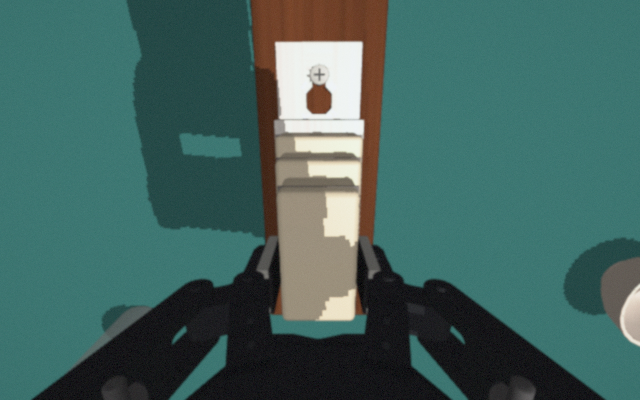

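Centred on B. I press 1 mm more, release gently and rise.

Emit:
{"name": "apply_moves", "arguments": {"plan": [[32, [1, 0, 0], [0, 0, 0]], [32, [1.2, 0, 0], [0, 0, 0]], [45, [0.5, 0, 0], [0, 0, 0]], [55, [0, 0, 0], [0, 0, 0]], [70, [0, 0, 0], [0, 0, 0]], [70, [-15, 0, 0], [0, 0, 0]], [75, [-60, 0, 0], [0, 0, 0]], [85, [-110, 0, 0], [0, 0, 0]], [85, [-140, 0, 0], [0, 0, 0]], [85, [-140, 0, 0], [0, 0, 0]]]}}

```text
time_s: 35.25
eef_pos: [0.5889, 0.0081, 0.2994]
orientation: [-11.6, 89.5, -15.8]
ft_force: [-0.3, 0.1, 0.6]
gripper_width: 0.997
```

```bash
python3 - <<'E'
from h import *
im,C=grab('wrist','w24.png');p,R,s=pose(); print(p,s['joint_positions'].round(0))
go((0.40,-0.30,0.32))
E
```

```text
[0.58781112 0.0082287  0.29654721] [-10.   4.  96.  -0.  80. -96.]
shift [ -23.6 -321.1 -164.7] turn [0. 0. 0.]
```

View pics/w24.png

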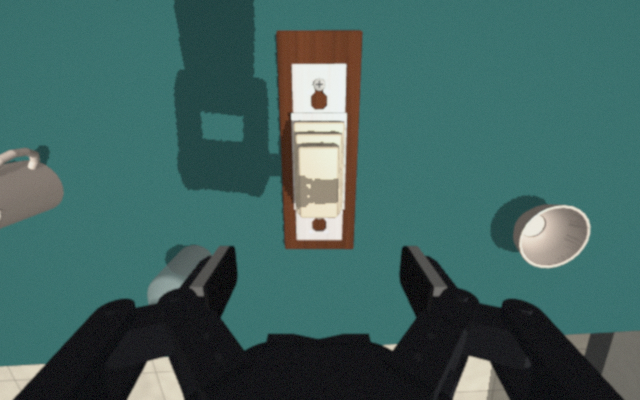

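The three boxes are stacked. I move aside for an unobstructed final check.

Emit:
{"name": "apply_moves", "arguments": {"plan": [[85, [-24, -55, -28], [0, 0, 0]], [85, [-24, -110, -56], [0, 0, 0]], [85, [-24, -165, -85], [0, 0, 0]], [85, [-24, -220, -113], [0, 0, 0]], [85, [-24, -275, -141], [0, 0, 0]], [85, [-24, -321, -165], [0, 0, 0]], [85, [-24, -321, -165], [0, 0, 0]], [85, [-24, -321, -165], [0, 0, 0]]]}}

```text
time_s: 36.3
eef_pos: [0.3995, -0.2992, 0.319]
orientation: [36.0, 89.9, 31.8]
ft_force: [-0.7, 0.1, -0.0]
gripper_width: 0.999
```

```bash
python3 - <<'E'
from h import *
t,Ct=grab('top','t25.png');s,Cs=grab('scene','s25.png')
rects(t,Ct,.150,amin=60,lo=(10,12,140))
a=cv2.resize(t[115:245,260:340],None,fx=4.5,fy=4.5,interpolation=cv2.INTER_CUBIC)
b=cv2.resize(s[150:290,280:390],None,fx=4,fy=4.18,interpolation=cv2.INTER_CUBIC)[:a.shape[0]]
cv2.imwrite('pics/f25.png',np.hstack([a,b]))
E
```

```text
px [614. 264.] c [ 321.4 -835.8] size [132.5 364.5] ang 89.4
px [298. 176.] c [575.5   0.8] size [ 63.3 102.2] ang 88.8
px [189. 136.] c [695.2 301.5] size [84.9 81.6] ang 88.4
px [352.  36.] c [ 959.2 -133.7] size [1600.2  210.7] ang 87.5
```

View pics/f25.png

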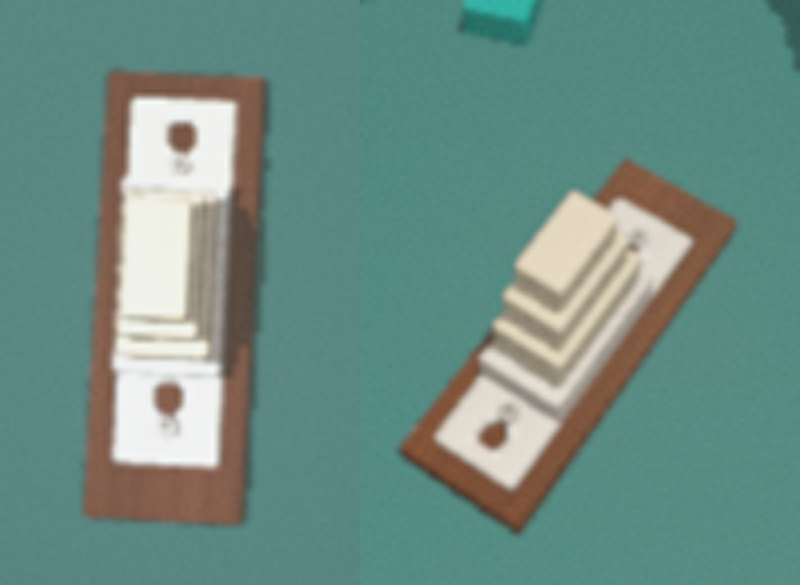

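View pics/t25.png

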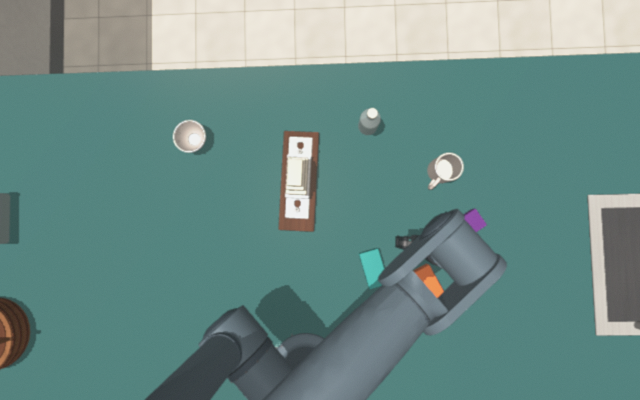

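View pics/s25.png

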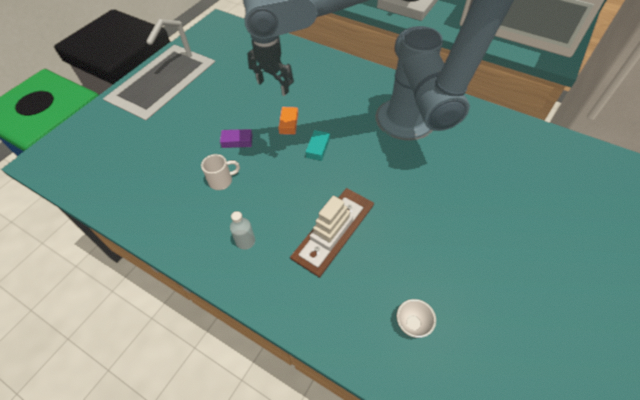

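```bash
python3 - <<'E'
from h import *
Ct=cam('top')
f=lambda L,z:onz(Ct,[(260+x/4.5,115+y/4.5) for x,y in L],z)
c=f([(123,192),(192,200),(118,315),(187,320)],.150);print('C',c.mean(0).round(4))
for n,u,z in (('hole',(182,137),.022),('hole',(168,398),.022),('screw',(181,163),.029),('screw',(170,426),.029)):print(n,f([u],z)[0].round(4))
print(f([(130,97),(238,100),(112,464),(219,467)],.022).mean(0).round(4))
E
```

```text
C [0.5851 0.0089 0.15  ]
hole [0.6832 0.0018 0.022 ]
hole [0.5038 0.0148 0.022 ]
screw [0.6639 0.0022 0.029 ]
screw [0.4845 0.0132 0.029 ]
[0.5839 0.0087 0.022 ]
```

```bash
python3 - <<'E'
from cell import ticket
print(ticket.sign_off())
E
```

```text
the job is handed in; nothing more can be done
None
```

I fitted the riser over both screw heads and slid it home. I then stacked the three cream boxes that were there, A, B and C, on its deck with the largest at the bottom, let go, and handed the job in at about 36 s. The smallest box, D, was not in any view. The sign-off gives no verdict, so what follows is my own measurement.

- **Riser:** the slide ended against a stop at about 10 N. In the last top view the screws sat 19 mm from the wide holes, against 20 mm at the slot ends. The remaining millimetre is within the measuring error.
- **Stack:** box A measured at (0.585, 0.008), box C at (0.585, 0.009), and the riser's middle at about (0.584, 0.009). All three boxes look upright and in line with the riser.
- **Disagreement:** box B read (0.581, 0.009) from the wrist camera, about 4 mm short of where the arm set it down. The wrist camera's readings were off by 2–3 mm elsewhere too, and B would be within limits either way.
- **Bystanders:** the mug, soap bottle and bowl look unmoved in the last pictures. The arm stood clear of everything at hand-in.

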